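# Chock the pipe on the sloping board

## Robot

A 6-joint arm with a two-finger parallel gripper is mounted at the origin on a cart in front of the work surface, level with it; the furniture and walls round the work are solid. World frame = base frame: x ahead of the robot, y to its left, z up, the work surface at z = 0. Lengths are in m, angles in rad, forces in N, time in s.
With the tool pointing down it reaches from about 0.3 to 0.875 m from the base axis. Payload 6.4 kg.
Tool frame: the origin (TCP) lies midway between the tips of the shut fingers; the grasp point (between the pads) lies 19 mm behind it (ctrl.pinch_z is the distance from the TCP to the grasp point, in m); z points along the fingers, y is the line along which they close (so a half turn about z gives the same grasp; the last joint's range is limited). The gripper opens to 85 mm and grips with 20 to 120 N. Pads are 22 mm wide; open, the fingers measure 114 mm over their backs; the gripper's body (76 mm by 85 mm) begins 54 mm behind the grasp point. The pads swing forward as they close: fully open they stand 13 mm farther back than shut.
Start: joints at [-1.533, 0.181, 1.607, -0, 1.354, -0.206], TCP at [0.139, -0.558, 0.231] pointing down, gripper open.
Joint ranges: [-2.99, 2.99], [-0.89, 2.07], [0.3, 2.58], [-1.14, 4.28], [0, 2.63], [-3.12, 3.12]. Speed limits (rad/s): [2.57, 2.57, 3.01, 3.14, 3.14, 3.14].

## Interface

Orientations are given as a unit quaternion [w, x, y, z].
In Python, from bench import ctrl gives the robot as it stands.
- The arm moves only by the tool apply_moves, never from a script. Its argument "moves" is a list of rows, each an object with "jaw": the opening, from 0 (shut) to 1 (fully open); "offset": the shift along the tool's x, y, z in mm, a list of three; "rot": the turn, a rotation vector about the tool's x, y, z in degrees, a list of three. In form: [{"jaw": jaw, "offset": [dx, dy, dz], "rot": [ax, ay, az]}, ...]. A call has exactly 5 rows; each row shifts and turns the commanded pose from where the row before left it, along the tool's axes as they then stand; what a row does not reach is not made up. A row lasts 1/8 s, in which the tool goes at most 62.5 mm and 10.7 degrees, less where a joint would pass 70% of its speed; a pose out of reach is approached as far as the arm can. A call is refused whole if a number of a shift passes 62.5 or a number of a turn 10.7, either way. A call with a gripper value outside its range is refused whole. The fingers move at their own pace and stop on an object; the grip force is fixed at half the most. Time passes only in rows, so rows that do not move let the fingers close, or fill a call up. It gives the time, the measured TCP pose, the force, the opening and the grip force at its end, in the units of the state.
- ctrl.get_obs(): the state, without advancing time (a new reading comes with each control period).
- ctrl.camera(name): name is "scene" or "top" or "wrist"; returns (picture, depth): 400x640x3 uint8, red, green, blue; 400x640 float32, m along the optical axis (not along the pixel's ray), 0 where there is no reading.
- ctrl.camera_params(name): a dict with "K" (3x3 intrinsics, pixels), "cam_to_world" (4x4, takes a point from camera to world coordinates); the wrist camera has in their place "mount" (4x4, takes a point from camera to tool coordinates, whose origin is the TCP and whose axes are the flange's). Camera axes: x right, y down, z forward; pixel columns grow to the right and rows downward; lengths in m; the calibration is good to about 2 mm. A picture is of the moment at which its call begins: read the wrist's pose just before it. camera_params takes no time and is no camera call.
- ctrl.hand_in(): hands the job in; it is judged then, once.
Trained networks look in the newest picture that a camera, given by its name, has taken for a name from the list of things; names that differ only in an ending like _2 or _b are one class to them, and where a whole thing is asked for, a point or a joint stands for the part that bears it (a point fixed in the world has none). Each returns a list of dicts, best first, with "score" (0 to 1); they miss things now and then, are a little off and sometimes report something else, mostly with a low value. They report only what shows in the picture. A call takes as long as a camera call. They do not tell look-alikes from the thing itself.
- ctrl.outline_of(camera, target): "region" (400x640 bool, what is visible of it) and "position" ([column, row] in pixels, amid what is visible of it).
The state is a dict: "time_s": time; "q": joint angles; "dq": joint speeds; "joint_efforts": joint torques, N m; "eef_pos": TCP position; "eef_rot": TCP orientation; "wrist_force": force on the tool from outside, world axes, zero at the start; "torque": the same for the moment, N m; "opening": opening from 0.0 (shut) to 1.0 (fully open); "grasp_force": force on a finger pad.
Only numpy, scipy, OpenCV 4.12 (cv2) and the standard library are available. Lean on these libraries where they do the work, as an engineer would, in place of code of your own. Each camera call takes 0.05 s, during which the arm holds its last target. There are 200 camera calls.

## Task

Leave the standing piece of pipe lying across the sloping board, held by the chock so that it cannot roll off. First set the wooden chock flat on the board with its bevelled nose pointing uphill and let it go; then lay the pipe down flat on the bench beside the board and let it go. Take it again from above round its middle, set it across the slope on the uphill side of the chock and let go only when it rests against the nose, so that it never runs or drops freely; leave the roll of tape and the marker where they are.

Things in the scene. Friction and masses are not known exactly. Their poses are not given: they have to be found in the camera images.
- pipe: Grey steel pipe offcut, 100 mm long, outside diameter 36 mm, 0.17 kg (varies); at the start it stands on end beside the board (pipes lying farther off are not meant). It rolls by itself on the sloping board but lies still on the level bench. This origin is on the pipe's outer wall at half length, 18 mm from its axis, and its axes are oblique to the pipe: use the three pipe points instead
- pipe_mid (a point): Centre of the pipe, on its axis at half length (50 mm from each end); its z axis runs along the pipe. With the pipe resting against the chock's nose this point is 61 mm ahead (+x) of the chock's origin
- pipe_end_a (a point): Centre of the pipe's lower end at the start (the end it stands on)
- pipe_end_b (a point): Centre of the pipe's upper end at the start
- chock: Brown wooden chock, 88 long x 80 wide x 57 mm high, 0.3 kg, loose, on its base. Origin on its underside, x towards the nose, y across, z up. Low deck 12 mm high from x = -38 to the nose at +50 mm (bevel: 2 mm high at +50, 12 mm at +43). An upright rib, 20 mm thick (x = -35 to -15), 76 mm along y, rises to 57 mm: pinch it across its thickness from above
- slope (a point): Middle of the upper face of the sloping light grey board (220 mm along the slope, 220 mm wide, 12 mm thick, 12 degrees, fixed to the bench; this point is 36 mm above the bench). x points uphill along the face, y across, z square out of the face. The low edge is towards the robot
- tape: Black roll of tape lying flat on the bench, diameter 101 mm, 19 mm high, origin under its centre; a bystander
- marker: Red thick marker with a black cap, lying, 16 mm high, about 120 mm long, origin under its centre; a bystander
- board: The whole sloping board with its bearers, fixed. Origin at bench level under the middle of the board, x level towards its high edge, y across, z up
Things that resemble listed ones, but are neither listed nor needed, are in the scene too. Leave any red or yellow look-alike of the pipe alone.

How it is judged:
By the outcome, as a careful person would: the job done as asked, in the order asked, and still so for the second after the job is handed in, with the robot touching nothing.
It also fails if it takes over 61 s, if anything falls off the work surface, if the arm or the gripper's body presses on something with over 40 N, if the wrist force passes 120 N, or if a joint passes its speed limit or range.

## Working session

There is one attempt and no reset: what is moved stays moved. The work goes in short steps, Python scripts to look and compute and a tool call to move; the robot and the scene stay as the last step left them, time stands still between calls to the robot, and variables do not carry over. Pictures are saved under pics/ and viewed, at most 10 in all, crops included, and the job is handed in when it is done.

Besides the shell and the picture viewer there is one more tool, called as name([rows], argument=value, ...), one row to a line, values as JSON. apply_moves: Moves the arm, as the interface text tells. Its arguments: {"type":"object","properties":{"moves":{"type":"array"}},"required":["moves"]}

```bash
mkdir -p pics; ls; cat > h.py <<'E'
import numpy as np, cv2
from bench import ctrl
from scipy.spatial.transform import Rotation as R
def T_tool(o):
    q=o['eef_rot']; T=np.eye(4); T[:3,:3]=R.from_quat([q[1],q[2],q[3],q[0]]).as_matrix(); T[:3,3]=o['eef_pos']; return T
def shot(name,fn=None):
    o=ctrl.get_obs(); p,d=ctrl.camera(name); P=ctrl.camera_params(name)
    C=P['cam_to_world'] if 'cam_to_world' in P else T_tool(o)@np.array(P['mount'])
    if fn: cv2.imwrite('pics/'+fn,p[:,:,::-1])
    K=np.array(P['K']); v,u=np.mgrid[0:400,0:640]
    X=np.stack([(u-K[0,2])*d/K[0,0],(v-K[1,2])*d/K[1,1],d],-1)
    W=X@np.array(C)[:3,:3].T+np.array(C)[:3,3]; W[d==0]=np.nan
    return p,d,W
E
python3 - <<'E'
from h import *
o=ctrl.get_obs(); print(o['time_s'],T_tool(o).round(3))
ims=[]
for c in ['scene','top']:
    p,d,W=shot(c,c+'0.png'); ims.append(p)
    np.save(c+'W.npy',W)
    for t in ['pipe','chock','board','tape','marker']:
        for r in ctrl.outline_of(c,t)[:4]:
            m=r['region']; w=W[m]; w=w[~np.isnan(w[:,0])]
            if len(w): print(c,t,round(r['score'],2),np.round(r['position']),m.sum(),np.median(w,0).round(3),np.percentile(w,3,0).round(3),np.percentile(w,97,0).round(3))
            if len(w) : np.save(f'{c}_{t}_{round(r["score"]*100)}.npy',m)
print(ctrl.get_obs()['time_s'],ctrl.pinch_z)
E
```

```text
pics
0.0 [[ 0.97   0.241 -0.     0.139]
 [ 0.241 -0.97   0.002 -0.557]
 [ 0.    -0.002 -1.     0.23 ]
 [ 0.     0.     0.     1.   ]]
scene pipe 0.75 [280. 135.] 246 [0.669 0.389 0.065] [0.656 0.381 0.007] [0.687 0.415 0.101]
scene pipe 0.65 [265. 157.] 235 [0.569 0.315 0.067] [0.553 0.308 0.005] [0.591 0.346 0.1  ]
scene pipe 0.64 [259. 179.] 288 [0.514 0.235 0.068] [0.5   0.229 0.005] [0.532 0.264 0.1  ]
scene chock 0.82 [378. 311.] 1011 [ 0.559 -0.323  0.014] [ 0.533 -0.359  0.004] [ 0.614 -0.282  0.059]
scene board 0.68 [338. 216.] 4358 [ 0.648 -0.005  0.035] [ 0.541 -0.104  0.004] [0.755 0.114 0.058]
scene board 0.17 [266. 156.] 256 [0.568 0.315 0.071] [0.552 0.308 0.008] [0.585 0.345 0.1  ]
scene tape 0.72 [315. 157.] 480 [0.728 0.262 0.018] [0.683 0.219 0.001] [0.774 0.313 0.023]
scene tape 0.52 [337. 213.] 4331 [ 0.648 -0.004  0.036] [ 0.542 -0.104  0.012] [0.756 0.114 0.058]
scene tape 0.38 [266. 158.] 256 [0.568 0.315 0.069] [0.552 0.308 0.004] [0.584 0.345 0.1  ]
scene marker 0.57 [414. 272.] 263 [ 0.72  -0.277  0.013] [ 0.715 -0.326 -0.   ] [ 0.734 -0.216  0.018]
top pipe 0.82 [186. 187.] 217 [0.67  0.398 0.069] [0.655 0.385 0.013] [0.686 0.418 0.102]
top pipe 0.71 [210. 219.] 214 [0.568 0.327 0.061] [ 0.552  0.312 -0.001] [0.583 0.345 0.101]
top pipe 0.7 [235. 235.] 146 [0.516 0.249 0.067] [0.5   0.232 0.002] [0.531 0.264 0.103]
top pipe 0.27 [317. 193.] 5078 [0.647 0.007 0.036] [ 0.544 -0.097  0.014] [0.745 0.115 0.058]
top chock 0.59 [420. 215.] 776 [ 0.574 -0.314  0.013] [ 0.533 -0.353  0.004] [ 0.616 -0.277  0.06 ]
top board 0.74 [236. 178.] 612 [0.721 0.268 0.019] [0.682 0.223 0.005] [0.764 0.313 0.024]
top board 0.64 [317. 194.] 5109 [0.647 0.008 0.036] [ 0.543 -0.097  0.014] [0.745 0.118 0.058]
top tape 0.66 [235. 177.] 581 [0.725 0.268 0.019] [0.685 0.221 0.007] [0.764 0.313 0.024]
0.6 0.0187
```

View pics/scene0.png

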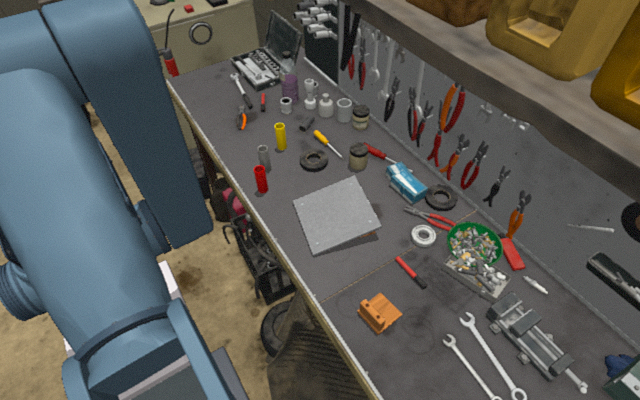

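View pics/top0.png

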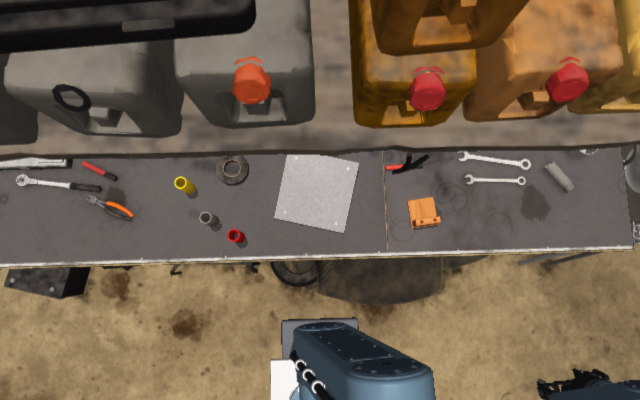

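The grey pipe stands at scene (265,157), between red (260,179) and yellow (280,135) look-alikes. The chock is at (378,311), the board at (338,215), the tape at (315,157) and the marker at (412,272).

```bash
cat > m.py <<'E'
from h import *
import glob
W=np.load('topW.npy'); S=np.load('sceneW.npy')
def near(W,c,r): 
    m=np.hypot(W[...,0]-c[0],W[...,1]-c[1])<r
    return W[m]
for n,A,b,c in [('top',W,'top_board_64.npy','top_chock_59.npy'),('scene',S,'scene_board_68.npy','scene_chock_82.npy')]:
    w=A[np.load(b)]; w=w[~np.isnan(w[:,0])]
    for _ in range(4):
        G=np.c_[w[:,:2],np.ones(len(w))]; k=np.linalg.lstsq(G,w[:,2],rcond=None)[0]; r=w[:,2]-G@k
        w=w[abs(r)<max(.004,2*r.std())]
    print(n,'plane',k, 'tilt',np.degrees(np.arctan(np.hypot(*k[:2]))),'az',np.degrees(np.arctan2(k[1],k[0])),r.std())
    rc=cv2.minAreaRect((w[:,:2]*1000).astype(np.float32)); print(rc, [k@[*(p/1000),1] for p in [np.array(rc[0])]])
    w=near(A,(.574,-.318),.075); 
    rib=w[(w[:,2]>.045)&(w[:,2]<.07)]; dk=w[(w[:,2]>.008)&(w[:,2]<.018)]
    print('rib',len(rib),rib.mean(0),cv2.minAreaRect((rib[:,:2]*1000).astype(np.float32)))
    print('deck',len(dk),dk.mean(0),cv2.minAreaRect((dk[:,:2]*1000).astype(np.float32)))
    w=near(A,(.568,.327),.035); t=w[(w[:,2]>.09)]; print('pipe',len(t),t.mean(0),cv2.minEnclosingCircle((t[:,:2]*1000).astype(np.float32)))
w=near(W,(.6,-.32),.5); w=w[(w[:,2]>-.02)&(w[:,2]<.02)]
print('bench z',np.median(w[abs(w[:,2])<.006][:,2]))
E
python3 m.py
```

```text
top plane [ 0.20685599 -0.0511438  -0.096941  ] tilt 12.028948951176888 az -13.887502897219587 0.0022972969375462883
((649.251708984375, 10.027305603027344), (219.82012939453125, 215.70066833496094), 76.25924682617188) [np.float64(0.03684777036529699)]
rib 177 [ 0.5451002  -0.31882125  0.05660258] ((545.6622314453125, -319.1998291015625), (20.33751106262207, 75.62728118896484), 5.9623332023620605)
deck 474 [ 0.58312809 -0.31403077  0.01235163] ((574.8722534179688, -314.760986328125), (85.9419937133789, 100.82424926757812), 8.149014472961426)
pipe 391 [0.5914883  0.32707944 0.64797374] ((579.2787475585938, 326.9465637207031), 27.777095794677734)
scene plane [ 0.20617305 -0.04965657 -0.09705139] tilt 11.97324916137167 az -13.541717793797337 0.0017805031094138284
((650.1688842773438, 8.07965087890625), (225.2712860107422, 215.95590209960938), 76.10480499267578) [np.float64(0.036594703779472104)]
rib 264 [ 0.54503426 -0.32366158  0.05548973] ((546.4563598632812, -322.02496337890625), (20.803590774536133, 74.88555908203125), 6.4952616691589355)
deck 573 [ 0.58526508 -0.32023521  0.01200511] ((574.8355102539062, -318.3382873535156), (84.80132293701172, 80.4496078491211), 6.821164131164551)
pipe 58 [0.56978446 0.3277753  0.09621818] ((571.5143432617188, 328.2033996582031), 20.2731876373291)
bench z 0.00022030765642289118
```

```bash
cat > plan.py <<'E'
from h import *
import json
def down(az,tilt=0,taz=0):
    """tool frame with x at azimuth az, z down; then tilted: z leans by tilt deg towards azimuth taz"""
    a=np.radians(az); x=np.array([np.cos(a),np.sin(a),0]); z=np.array([0,0,-1.]); B=np.c_[x,np.cross(z,x),z]
    t=np.radians(taz); ax=np.cross([0,0,-1],[np.cos(t),np.sin(t),0])
    return R.from_rotvec(ax*np.radians(tilt)).as_matrix()@B
def pose(p,Rm): T=np.eye(4); T[:3,:3]=Rm; T[:3,3]=p; return T
def plan(wps,jaw,T=None,q=1.0):
    """wps: [(T4x4, nrows)], prints rows in tool axes, rounding errors fed back"""
    if T is None: T=T_tool(ctrl.get_obs())
    T=T.copy(); out=[]
    for G,n in wps:
        S=T.copy(); rv=R.from_matrix(S[:3,:3].T@G[:3,:3]).as_rotvec()
        for i in range(1,n+1):
            P=S[:3,3]+(G[:3,3]-S[:3,3])*i/n; Q=S[:3,:3]@R.from_rotvec(rv*i/n).as_matrix()
            d=np.round(T[:3,:3].T@(P-T[:3,3])*1000/q*1)*q
            r=np.round(np.degrees(R.from_matrix(T[:3,:3].T@Q).as_rotvec())*5)/5
            T[:3,3]+=T[:3,:3]@d/1000; T[:3,:3]=T[:3,:3]@R.from_rotvec(np.radians(r)).as_matrix()
            out.append((d,r))
            f=lambda v:'['+','.join(f'{x+0:g}' for x in v)+']'
            print(len(out),f'{{"jaw":{jaw},"offset":{f(d)},"rot":{f(r)}}}', '!!' if abs(d).max()>62.5 or abs(r).max()>10.7 else '')
    return T
def status():
    o=ctrl.get_obs(); T=T_tool(o); print('t',o['time_s'],'p',T[:3,3].round(4),'azx',np.degrees(np.arctan2(T[1,0],T[0,0])).round(1),'z',T[:3,2].round(3),'q',np.round(o['q'],2),'op',round(float(o['opening']),3),'F',np.round(o['wrist_force'],1),o['grasp_force']); return T
E
python3 -c "
from plan import *
plan([(pose([.546,-.320,.14],down(96.3)),10)],1)"
```

```text
1 {"jaw":1,"offset":[45,-13,9],"rot":[0,0,-8.2]} 
2 {"jaw":1,"offset":[47,-7,9],"rot":[0,0,-8.2]} 
3 {"jaw":1,"offset":[47,0,9],"rot":[0,0,-8.4]} 
4 {"jaw":1,"offset":[47,7,10],"rot":[0,0,-8.2]} 
5 {"jaw":1,"offset":[45,14,9],"rot":[0,0,-8.2]} 
6 {"jaw":1,"offset":[43,19,9],"rot":[0,0,-8.2]} 
7 {"jaw":1,"offset":[39,26,9],"rot":[0,0,-8.2]} 
8 {"jaw":1,"offset":[36,31,9],"rot":[0,0,-8.2]} 
9 {"jaw":1,"offset":[30,36,9],"rot":[0,0,-8.4]} 
10 {"jaw":1,"offset":[25,40,9],"rot":[0,0,-8.2]}
```

apply_moves([
  {"jaw": 1,"offset": [45,-13,9],"rot": [0,0,-8.2]},
  {"jaw": 1,"offset": [47,-7,9],"rot": [0,0,-8.2]},
  {"jaw": 1,"offset": [47,0,9],"rot": [0,0,-8.4]},
  {"jaw": 1,"offset": [47,7,10],"rot": [0,0,-8.2]},
  {"jaw": 1,"offset": [45,14,9],"rot": [0,0,-8.2]},
])

```text
time_s: 1.23
eef_pos: [0.344, -0.4384, 0.1852]
eef_rot: [0.0, 0.885, 0.465, 0.0]
wrist_force: [0.7, 0.6, -0.2]
opening: 1.001
grasp_force: 0.0
```

apply_moves([
  {"jaw": 1,"offset": [43,19,9],"rot": [0,0,-8.2]},
  {"jaw": 1,"offset": [39,26,9],"rot": [0,0,-8.2]},
  {"jaw": 1,"offset": [36,31,9],"rot": [0,0,-8.2]},
  {"jaw": 1,"offset": [30,36,9],"rot": [0,0,-8.4]},
  {"jaw": 1,"offset": [25,40,9],"rot": [0,0,-8.2]},
])

```text
time_s: 1.85
eef_pos: [0.5473, -0.3196, 0.1401]
eef_rot: [0.0, 0.665, 0.747, -0.0]
wrist_force: [0.4, -0.2, -0.2]
opening: 1.0
grasp_force: 0.0
```

```bash
python3 - <<'E'
from plan import *
T=status()
p,d,W=shot('wrist','w1.png')
rib=W[(W[...,2]>.045)&(W[...,2]<.07)&(np.hypot(W[...,0]-.574,W[...,1]+.318)<.08)]
dk=W[(W[...,2]>.008)&(W[...,2]<.016)&(np.hypot(W[...,0]-.574,W[...,1]+.318)<.08)]
for a in (rib,dk): 
    if len(a): print(len(a),a.mean(0),cv2.minAreaRect((a[:,:2]*1000).astype(np.float32)))
status()
E
```

```text
t 1.85 p [ 0.5473 -0.3196  0.1401] azx 96.6 z [ 0. -0. -1.] q [-0.72  0.4   1.53 -0.    1.22 -0.83] op 1.0 F [ 0.4 -0.2 -0.2] 0.0
3018 [ 0.54482505 -0.31787942  0.05715188] ((545.160400390625, -320.2442321777344), (19.80392074584961, 75.7217788696289), 6.270141124725342)
7122 [ 0.58366645 -0.31397486  0.01243486] ((574.1295166015625, -317.54766845703125), (84.57892608642578, 80.5030517578125), 6.186736106872559)
t 1.9 p [ 0.5509 -0.3157  0.1388] azx 97.1 z [ 0.002  0.002 -1.   ] q [-0.71  0.4   1.52  0.    1.22 -0.83] op 0.998 F [-1.1  2.2 -0.7] 0.0
```

View pics/w1.png

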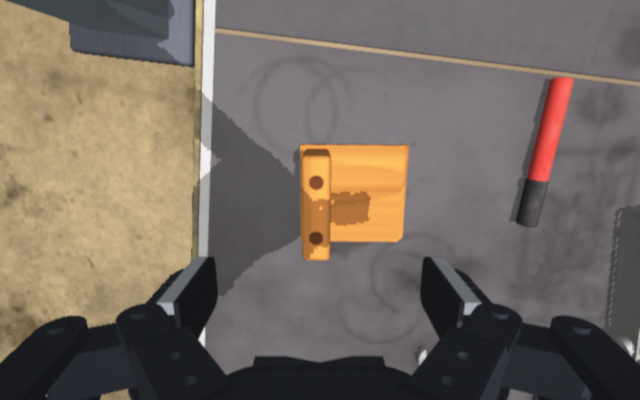

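The wrist view has the rib at about column 316, rows 150–260. The nose is to the right (column 407), and the rib is centred between the pads. I'll descend next.

apply_moves([
  {"jaw": 1,"offset": [0,-1,35],"rot": [0,0,0]},
  {"jaw": 1,"offset": [0,0,40],"rot": [0,0,0]},
  {"jaw": 1,"offset": [0,0,30],"rot": [0,0,0]},
  {"jaw": 1,"offset": [0,0,13],"rot": [0,0,0]},
  {"jaw": 1,"offset": [0,0,0],"rot": [0,0,0]},
])

```text
time_s: 2.52
eef_pos: [0.5446, -0.3203, 0.0217]
eef_rot: [-0.001, 0.667, 0.745, 0.0]
wrist_force: [0.4, -0.3, 0.5]
opening: 0.999
grasp_force: 0.0
```

apply_moves([
  {"jaw": 0,"offset": [0,0,0],"rot": [0,0,0]},
  {"jaw": 0,"offset": [0,0,0],"rot": [0,0,0]},
  {"jaw": 0,"offset": [0,0,0],"rot": [0,0,0]},
  {"jaw": 0,"offset": [0,0,0],"rot": [0,0,0]},
  {"jaw": 0,"offset": [0,0,0],"rot": [0,0,0]},
])

```text
time_s: 3.15
eef_pos: [0.5456, -0.3208, 0.023]
eef_rot: [0.001, 0.667, 0.745, 0.0]
wrist_force: [0.3, 0.2, 3.7]
opening: 0.228
grasp_force: 59.5
```

```bash
cat > p2.py <<'E'
from plan import *
T=status()
# chock frame in tool: chock x along tool y, chock z = -tool z. rib centre (chock x=-25) at tool y=0; bottom at tool z
BZ=T[2,3]   # tcp above chock underside
c=np.array([.571,-.317,0])
chW=np.eye(4); a=np.radians(6.3); chW[:3,:3]=np.c_[[np.cos(a),np.sin(a),0],[-np.sin(a),np.cos(a),0],[0,0,1]]; chW[:3,3]=[.5449+.025*np.cos(a),-.3200+.025*np.sin(a),0]
Tc=pose(T[:3,3],down(96.3)); rel=np.linalg.inv(chW)@Tc; np.save('rel.npy',rel)
print('rel',rel.round(4))
az=-13.8; b=np.radians(az); t=np.radians(12)
u=np.array([np.cos(b)*np.cos(t),np.sin(b)*np.cos(t),np.sin(t)]); n=np.array([-np.cos(b)*np.sin(t),-np.sin(b)*np.sin(t),np.cos(t)]); y=np.cross(n,u)
Sl=np.eye(4); Sl[:3,:3]=np.c_[u,y,n]; Sl[:3,3]=[.6495,.009,.0367]; np.save('slope.npy',Sl)
def tgt(sx,sz): L=np.eye(4); L[:3,3]=[sx,0,sz]; return Sl@L@rel
up=T.copy(); up[2,3]+=.10
print(tgt(-.04,.003).round(3))
plan([(up,3),(tgt(-.04,.07),7),(tgt(-.04,.015),3),(tgt(-.04,.004),2)],0)
E
python3 p2.py
```

```text
t 3.15 p [ 0.5456 -0.3208  0.023 ] azx 96.4 z [ 0.001 -0.001 -1.   ] q [-0.72  0.55  1.58  0.    1.01 -0.83] op 0.228 F [0.3 0.2 3.7] 59.536439180374146
rel [[ 0.00e+00  1.00e+00  0.00e+00 -2.44e-02]
 [ 1.00e+00 -0.00e+00  0.00e+00 -9.00e-04]
 [ 0.00e+00  0.00e+00 -1.00e+00  2.30e-02]
 [ 0.00e+00  0.00e+00  0.00e+00  1.00e+00]]
[[ 0.239  0.95   0.202  0.583]
 [ 0.971 -0.233 -0.05   0.024]
 [ 0.     0.208 -0.978  0.049]
 [ 0.     0.     0.     1.   ]]
1 {"jaw":0,"offset":[0,0,-33],"rot":[0,0,0]} 
2 {"jaw":0,"offset":[0,0,-34],"rot":[0,0,0]} 
3 {"jaw":0,"offset":[0,0,-33],"rot":[0,0,0]} 
4 {"jaw":0,"offset":[49,9,1],"rot":[-1.6,-0.2,2.8]} 
5 {"jaw":0,"offset":[50,6,1],"rot":[-1.8,-0.4,3]} 
6 {"jaw":0,"offset":[49,4,2],"rot":[-1.6,-0.2,2.8]} 
7 {"jaw":0,"offset":[50,2,1],"rot":[-1.8,-0.4,2.8]} 
8 {"jaw":0,"offset":[50,-2,0],"rot":[-1.6,-0.2,3]} 
9 {"jaw":0,"offset":[50,-3,1],"rot":[-1.8,-0.4,2.8]} 
10 {"jaw":0,"offset":[49,-6,-1],"rot":[-1.6,-0.2,2.8]} 
11 {"jaw":0,"offset":[0,0,18],"rot":[0,0,0]} 
12 {"jaw":0,"offset":[0,0,19],"rot":[0,0,0]} 
13 {"jaw":0,"offset":[0,0,18],"rot":[0,0,0]} 
14 {"jaw":0,"offset":[0,0,6],"rot":[0,0,0]} 
15 {"jaw":0,"offset":[0,0,5],"rot":[0,0,0]}
```

apply_moves([
  {"jaw": 0,"offset": [0,0,-33],"rot": [0,0,0]},
  {"jaw": 0,"offset": [0,0,-34],"rot": [0,0,0]},
  {"jaw": 0,"offset": [0,0,-33],"rot": [0,0,0]},
  {"jaw": 0,"offset": [49,9,1],"rot": [-1.6,-0.2,2.8]},
  {"jaw": 0,"offset": [50,6,1],"rot": [-1.8,-0.4,3]},
])

```text
time_s: 3.78
eef_pos: [0.5509, -0.2197, 0.12]
eef_rot: [0.024, 0.704, 0.709, 0.019]
wrist_force: [0.1, 0.2, -2.7]
opening: 0.227
grasp_force: 59.2
```

apply_moves([
  {"jaw": 0,"offset": [49,4,2],"rot": [-1.6,-0.2,2.8]},
  {"jaw": 0,"offset": [50,2,1],"rot": [-1.8,-0.4,2.8]},
  {"jaw": 0,"offset": [50,-2,0],"rot": [-1.6,-0.2,3]},
  {"jaw": 0,"offset": [50,-3,1],"rot": [-1.8,-0.4,2.8]},
  {"jaw": 0,"offset": [49,-6,-1],"rot": [-1.6,-0.2,2.8]},
])

```text
time_s: 4.4
eef_pos: [0.5678, 0.0292, 0.1133]
eef_rot: [0.081, 0.783, 0.614, 0.064]
wrist_force: [-0.1, -0.2, -3.0]
opening: 0.227
grasp_force: 59.2
```

apply_moves([
  {"jaw": 0,"offset": [0,0,18],"rot": [0,0,0]},
  {"jaw": 0,"offset": [0,0,19],"rot": [0,0,0]},
  {"jaw": 0,"offset": [0,0,13],"rot": [0,0,0]},
  {"jaw": 0,"offset": [0,0,0],"rot": [0,0,0]},
  {"jaw": 0,"offset": [0,0,0],"rot": [0,0,0]},
])

```text
time_s: 5.03
eef_pos: [0.5793, 0.0245, 0.0655]
eef_rot: [0.081, 0.782, 0.614, 0.065]
wrist_force: [0.1, -1.1, -1.6]
opening: 0.229
grasp_force: 59.1
```

```bash
python3 - <<'E'
from plan import *
T=status(); Sl=np.load('slope.npy'); rel=np.load('rel.npy')
print('chock in slope frame',(np.linalg.inv(Sl)@T@np.linalg.inv(rel)).round(4))
p,d,W=shot('wrist','w2.png'); L=(W-Sl[:3,3])@Sl[:3,:3]
# board face seen, chock deck
m=(abs(L[...,1])<.1)&(L[...,0]>.03)&(L[...,0]<.1)&(abs(L[...,2])<.015); print('face z at x>.03',m.sum(),np.median(L[m][:,2]),np.polyfit(L[m][:,0],L[m][:,2],1))
for r in ctrl.outline_of('wrist','chock')[:1]:
    w=L[r['region']]; dk=w[(w[:,2]<.05)&(w[:,0]>-.04)]; print(r['score'],len(dk),np.nanpercentile(dk,[3,50,97],0).round(4))
    print('deck plane',np.linalg.lstsq(np.c_[dk[:,:2],np.ones(len(dk))],dk[:,2],rcond=None)[0])
E
```

```text
t 5.025 p [0.5793 0.0245 0.0655] azx 76.3 z [ 0.201 -0.048 -0.978] q [-0.15  0.28  1.88 -0.02  0.78  0.1 ] op 0.229 F [ 0.1 -1.1 -1.6] 59.05350923538208
chock in slope frame [[ 1.00e+00 -8.00e-04  1.50e-03 -3.99e-02]
 [ 8.00e-04  1.00e+00 -1.50e-03 -8.00e-04]
 [-1.50e-03  1.50e-03  1.00e+00  2.01e-02]
 [ 0.00e+00  0.00e+00  0.00e+00  1.00e+00]]
face z at x>.03 37530 0.0005897792116391036 [-0.00026272  0.00060746]
0.91 11827 [[-0.0382 -0.0217  0.0251]
 [-0.0163  0.0119  0.0326]
 [ 0.0069  0.0384  0.0338]]
deck plane [-0.05296405 -0.01533675  0.03144152]
```

View pics/w2.png

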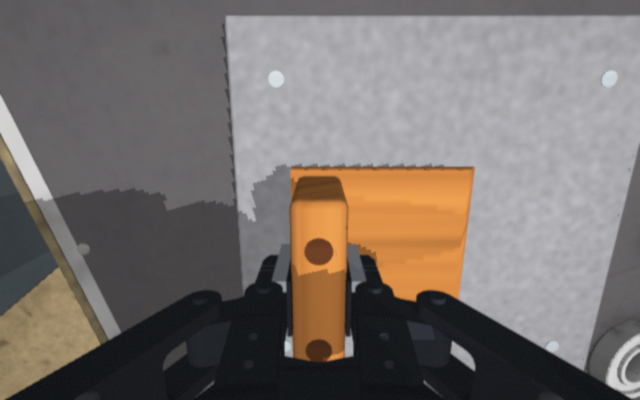

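The chock hangs level over the board with its nose uphill (edge at about column 470) and is about 20 mm above the face. I'll lower it to contact.

apply_moves([
  {"jaw": 0,"offset": [0,0,9],"rot": [0,0,0]},
  {"jaw": 0,"offset": [0,0,6],"rot": [0,0,0]},
  {"jaw": 0,"offset": [0,0,3],"rot": [0,0,0]},
  {"jaw": 0,"offset": [0,0,1],"rot": [0,0,0]},
  {"jaw": 0,"offset": [0,0,0],"rot": [0,0,0]},
])

```text
time_s: 5.75
eef_pos: [0.5829, 0.0242, 0.0467]
eef_rot: [0.081, 0.782, 0.614, 0.065]
wrist_force: [0.5, 0.0, -2.6]
opening: 0.229
grasp_force: 59.1
```

apply_moves([
  {"jaw": 0,"offset": [0,0,1],"rot": [0,0,0]},
  {"jaw": 0,"offset": [0,0,0],"rot": [0,0,0]},
  {"jaw": 0,"offset": [0,0,0],"rot": [0,0,0]},
  {"jaw": 0,"offset": [0,0,0],"rot": [0,0,0]},
  {"jaw": 0,"offset": [0,0,0],"rot": [0,0,0]},
])

```text
time_s: 6.38
eef_pos: [0.5832, 0.0242, 0.0459]
eef_rot: [0.081, 0.782, 0.614, 0.065]
wrist_force: [0.3, 0.3, -1.2]
opening: 0.228
grasp_force: 59.3
```

apply_moves([
  {"jaw": 0,"offset": [0,0,1],"rot": [0,0,0]},
  {"jaw": 0,"offset": [0,0,0],"rot": [0,0,0]},
  {"jaw": 0.3,"offset": [0,0,0],"rot": [0,0,0]},
  {"jaw": 0.5,"offset": [0,0,0],"rot": [0,0,0]},
  {"jaw": 0.7,"offset": [0,0,0],"rot": [0,0,0]},
])

```text
time_s: 7.0
eef_pos: [0.5835, 0.0241, 0.0448]
eef_rot: [0.081, 0.782, 0.614, 0.065]
wrist_force: [0.8, 0.1, 0.5]
opening: 0.689
grasp_force: 0.0
```

apply_moves([
  {"jaw": 0.7,"offset": [0,0,-15],"rot": [0,0,0]},
  {"jaw": 0.7,"offset": [0,0,-40],"rot": [0,0,0]},
  {"jaw": 0.7,"offset": [0,0,-50],"rot": [0,0,0]},
  {"jaw": 1,"offset": [0,0,-50],"rot": [0,0,0]},
  {"jaw": 1,"offset": [0,0,0],"rot": [0,0,0]},
])

```text
time_s: 7.62
eef_pos: [0.5548, 0.0314, 0.2027]
eef_rot: [0.085, 0.782, 0.614, 0.068]
wrist_force: [1.0, -0.9, 0.3]
opening: 1.001
grasp_force: 0.0
```

```bash
cat > chk.py <<'E'
from plan import *
def chock(cam,fn=None):
    Sl=np.load('slope.npy'); p,d,W=shot(cam,fn); L=(W-Sl[:3,3])@Sl[:3,:3]
    m=(abs(L[...,1])<.1)&(L[...,0]>.03)&(L[...,0]<.1)&(abs(L[...,2])<.015); f=L[m]; print('face z',np.median(f[:,2]))
    w=L[(abs(L[...,1])<.07)&(L[...,0]<.03)&(L[...,0]>-.1)]; rib=w[(w[:,2]>.05)&(w[:,2]<.065)]; dk=w[(w[:,2]>.008)&(w[:,2]<.016)]
    print('rib',len(rib),rib.mean(0),cv2.minAreaRect((rib[:,:2]*1000).astype(np.float32)),'deck',len(dk),np.median(dk,0),cv2.minAreaRect((dk[:,:2]*1000).astype(np.float32)))
if __name__=='__main__':
    status(); chock('wrist','w3.png')
    # plan to side grasp of pipe
    P=np.array([.569,.328]); 
    print(status().round(3))
E
python3 chk.py
```

```text
t 7.625 p [0.5548 0.0314 0.2027] azx 76.3 z [ 0.211 -0.049 -0.976] q [-0.15  0.03  1.85 -0.02  1.05  0.1 ] op 1.001 F [ 1.  -0.9  0.3] 0.0
face z 0.0006060867580331658
rib 2212 [-0.0648787   0.00103772  0.05734594] ((-65.09835052490234, -0.7216339111328125), (19.528059005737305, 75.62908935546875), 0.37740498781204224) deck 5542 [-0.02538021  0.00179185  0.01261113] ((-35.39611053466797, -1.0713424682617188), (80.42665100097656, 84.86553192138672), 89.95271301269531)
t 7.675 p [0.5535 0.0314 0.1999] azx 76.3 z [ 0.207 -0.048 -0.977] q [-0.15  0.03  1.86 -0.02  1.04  0.1 ] op 1.0 F [-0.3 -0.5 -0.9] 0.0
[[ 0.237  0.949  0.207  0.553]
 [ 0.972 -0.232 -0.048  0.031]
 [ 0.002  0.212 -0.977  0.2  ]
 [ 0.     0.     0.     1.   ]]
```

View pics/w3.png

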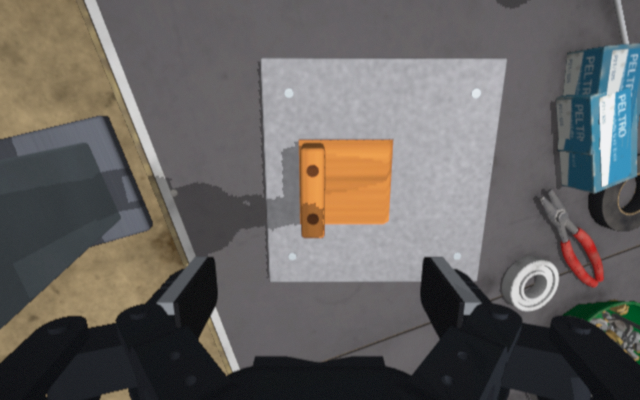

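The chock sits flat on the board: origin at slope x −40 mm, y −1 mm, yaw under 0.5°. It shows around (345,185) with the nose to the right, uphill. Next I'll take the standing pipe from the side with a leaning hand.

```bash
cat > p3.py <<'E'
from plan import *
P=np.array([.569,.328,.058]); Rg=down(0,60,0); z=Rg[:,2]; print(Rg.round(3))
g=P+.013*z; pre=g-.11*z
plan([(pose([.44,.31,.22],Rg),12),(pose(pre,Rg),3)],0.7)
E
python3 p3.py
```

```text
[[ 0.5    0.     0.866]
 [ 0.    -1.     0.   ]
 [ 0.866  0.    -0.5  ]]
1 {"jaw":0.7,"offset":[20,-14,-5],"rot":[-2.4,3.6,6]} 
2 {"jaw":0.7,"offset":[19,-16,-4],"rot":[-2.6,3.4,6.2]} 
3 {"jaw":0.7,"offset":[18,-18,-4],"rot":[-2.4,3.6,6]} 
4 {"jaw":0.7,"offset":[16,-19,-3],"rot":[-2.6,3.6,6]} 
5 {"jaw":0.7,"offset":[13,-20,-4],"rot":[-2.4,3.4,6.2]} 
6 {"jaw":0.7,"offset":[12,-22,-3],"rot":[-2.6,3.6,6]} 
7 {"jaw":0.7,"offset":[10,-23,-4],"rot":[-2.4,3.6,6.2]} 
8 {"jaw":0.7,"offset":[7,-24,-5],"rot":[-2.6,3.4,6]} 
9 {"jaw":0.7,"offset":[5,-24,-5],"rot":[-2.4,3.6,6]} 
10 {"jaw":0.7,"offset":[3,-24,-6],"rot":[-2.6,3.6,6.2]} 
11 {"jaw":0.7,"offset":[1,-24,-6],"rot":[-2.4,3.4,6]} 
12 {"jaw":0.7,"offset":[-1,-24,-8],"rot":[-2.4,3.6,6.2]} 
13 {"jaw":0.7,"offset":[-25,-6,32],"rot":[0,0,0]} 
14 {"jaw":0.7,"offset":[-26,-6,32],"rot":[0,0,0]} 
15 {"jaw":0.7,"offset":[-25,-6,31],"rot":[0,0,0]}
```

apply_moves([
  {"jaw": 0.7,"offset": [20,-14,-5],"rot": [-2.4,3.6,6]},
  {"jaw": 0.7,"offset": [19,-16,-4],"rot": [-2.6,3.4,6.2]},
  {"jaw": 0.7,"offset": [18,-18,-4],"rot": [-2.4,3.6,6]},
  {"jaw": 0.7,"offset": [16,-19,-3],"rot": [-2.6,3.6,6]},
  {"jaw": 0.7,"offset": [13,-20,-4],"rot": [-2.4,3.4,6.2]},
])

```text
time_s: 8.3
eef_pos: [0.5038, 0.1473, 0.2043]
eef_rot: [0.049, 0.884, 0.382, 0.266]
wrist_force: [-0.0, -0.8, 0.2]
opening: 0.702
grasp_force: 0.0
```

apply_moves([
  {"jaw": 0.7,"offset": [12,-22,-3],"rot": [-2.6,3.6,6]},
  {"jaw": 0.7,"offset": [10,-23,-4],"rot": [-2.4,3.6,6.2]},
  {"jaw": 0.7,"offset": [7,-24,-5],"rot": [-2.6,3.4,6]},
  {"jaw": 0.7,"offset": [5,-24,-5],"rot": [-2.4,3.6,6]},
  {"jaw": 0.7,"offset": [3,-24,-6],"rot": [-2.6,3.6,6.2]},
])

```text
time_s: 8.93
eef_pos: [0.4678, 0.2262, 0.2061]
eef_rot: [0.036, 0.902, 0.181, 0.39]
wrist_force: [0.7, -1.0, -0.2]
opening: 0.699
grasp_force: 0.0
```

apply_moves([
  {"jaw": 0.7,"offset": [1,-24,-6],"rot": [-2.4,3.4,6]},
  {"jaw": 0.7,"offset": [-1,-24,-8],"rot": [-2.4,3.6,6.2]},
  {"jaw": 0.7,"offset": [0,0,0],"rot": [0,0,0]},
  {"jaw": 0.7,"offset": [0,0,0],"rot": [0,0,0]},
  {"jaw": 0.7,"offset": [0,0,0],"rot": [0,0,0]},
])

```text
time_s: 9.55
eef_pos: [0.4572, 0.2407, 0.2031]
eef_rot: [0.037, 0.902, 0.13, 0.41]
wrist_force: [-0.7, -0.2, -0.1]
opening: 0.703
grasp_force: 0.0
```

```bash
cat > p4.py <<'E'
from plan import *
T=status(); print(T.round(3))
p,d,W=shot('wrist','w4.png')
for r in ctrl.outline_of('wrist','pipe')[:4]:
    w=W[r['region']]; w=w[~np.isnan(w[:,0])]; w=w[np.linalg.norm(w-np.median(w,0),axis=1)<.08]
    col=p[r['region']].mean(0).round(); s=w[(w[:,2]>.02)&(w[:,2]<.092)]
    if len(s)<50: continue
    from scipy.optimize import least_squares
    f=least_squares(lambda c:np.hypot(s[:,0]-c[0],s[:,1]-c[1])-.018,s[:,:2].mean(0)+[.01,0],loss='soft_l1',f_scale=.001)
    print(round(r['score'],2),col,len(s),'axis',f.x.round(4),'rms',np.sqrt((f.fun**2).mean()).round(4),'z',np.percentile(w[:,2],[2,98]).round(3))
status()
E
python3 p4.py
```

```text
t 9.55 p [0.4572 0.2407 0.2031] azx 22.9 z [ 0.75   0.041 -0.661] q [ 0.42 -0.27  2.34 -0.84  0.37  2.39] op 0.703 F [-0.7 -0.2 -0.1] 0.0
[[ 0.629  0.205  0.75   0.457]
 [ 0.266 -0.963  0.041  0.241]
 [ 0.73   0.174 -0.661  0.203]
 [ 0.     0.     0.     1.   ]]
0.87 [163.  13.  10.] 1786 axis [0.5143 0.2491] rms 0.002 z [0.008 0.1  ]
0.81 [106. 104. 101.] 1913 axis [0.5677 0.3293] rms 0.0018 z [0.006 0.1  ]
0.63 [174. 149.   4.] 1770 axis [0.6712 0.4023] rms 0.0015 z [0.004 0.1  ]
0.19 [195. 195. 200.] 7568 axis [0.6801 0.0193] rms 0.0403 z [0.026 0.053]
t 9.65 p [0.4572 0.2408 0.2033] azx 22.8 z [ 0.75   0.041 -0.66 ] q [ 0.42 -0.27  2.34 -0.84  0.37  2.39] op 0.704 F [-1.1  0.2 -0.5] 0.0
```

View pics/w4.png

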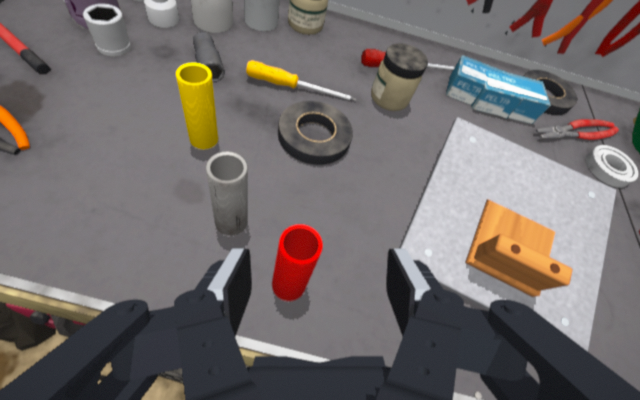

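The wrist view shows red at (295,262), the grey pipe at (229,193) and yellow at (197,105); pipe axis measured at (0.568,0.329). The arm is near the wrist singularity at this lean, so I'll use a smaller lean and first check where the camera is mounted.

```bash
cat > p5.py <<'E'
from plan import *
print(np.array(ctrl.camera_params('wrist')['mount']).round(3))
T=status()
Rg=down(180,40,0); z=Rg[:,2]; print(Rg.round(3)); P=np.array([.568,.329,.058])
for a in (180,0):
    Rg=down(a,40,0); print('rot needed',np.degrees(R.from_matrix(T[:3,:3].T@Rg).as_rotvec()))
E
python3 p5.py
```

```text
[[ 0.001 -0.963 -0.268  0.068]
 [ 1.     0.     0.     0.   ]
 [ 0.    -0.268  0.963 -0.143]
 [ 0.     0.     0.     1.   ]]
t 9.65 p [0.4572 0.2408 0.2033] azx 22.8 z [ 0.75   0.041 -0.66 ] q [ 0.42 -0.27  2.34 -0.84  0.37  2.39] op 0.704 F [-1.1  0.2 -0.5] 0.0
[[-0.766  0.     0.643]
 [ 0.     1.     0.   ]
 [-0.643  0.    -0.766]]
rot needed [  12.83416615   -1.65280424 -163.98141735]
rot needed [-1.14555285 -8.89531574 15.52476866]
```

```bash
cat > p6.py <<'E'
from plan import *
P=np.array([.568,.329,.058]); Rg=down(0,40,0); z=Rg[:,2]; g=P+.013*z; pre=g-.11*z
plan([(pose([.47,.329,.19],Rg),4),(pose(pre,Rg),2),(pose(g,Rg),4)],0.7)
E
python3 p6.py
```

```text
1 {"jaw":0.7,"offset":[5,-21,5],"rot":[-0.2,-2.2,3.8]} 
2 {"jaw":0.7,"offset":[5,-22,6],"rot":[-0.4,-2.2,4]} 
3 {"jaw":0.7,"offset":[3,-21,5],"rot":[-0.2,-2.2,3.8]} 
4 {"jaw":0.7,"offset":[1,-22,4],"rot":[-0.4,-2.2,4]} 
5 {"jaw":0.7,"offset":[-5,0,34],"rot":[0,0,0]} 
6 {"jaw":0.7,"offset":[-5,0,33],"rot":[0,0,0]} 
7 {"jaw":0.7,"offset":[0,0,28],"rot":[0,0,0]} 
8 {"jaw":0.7,"offset":[0,0,27],"rot":[0,0,0]} 
9 {"jaw":0.7,"offset":[0,0,28],"rot":[0,0,0]} 
10 {"jaw":0.7,"offset":[0,-1,27],"rot":[0,0,0]}
```

apply_moves([
  {"jaw": 0.7,"offset": [5,-21,5],"rot": [-0.2,-2.2,3.8]},
  {"jaw": 0.7,"offset": [5,-22,6],"rot": [-0.4,-2.2,4]},
  {"jaw": 0.7,"offset": [3,-21,5],"rot": [-0.2,-2.2,3.8]},
  {"jaw": 0.7,"offset": [1,-22,4],"rot": [-0.4,-2.2,4]},
  {"jaw": 0.7,"offset": [0,0,0],"rot": [0,0,0]},
])

```text
time_s: 10.28
eef_pos: [0.4701, 0.3301, 0.1905]
eef_rot: [-0.0, 0.939, 0.0, 0.343]
wrist_force: [-0.2, -0.4, -1.0]
opening: 0.697
grasp_force: 0.0
```

```bash
cat > p7.py <<'E'
from plan import *
P=np.array([.568,.329,.058]); Rg=down(0,40,0); z=Rg[:,2]; g=P+.013*z; pre=g-.11*z
print(status().round(3))
plan([(pose(pre,Rg),4),(pose(g,Rg),5)],0.7)
E
python3 p7.py
```

```text
t 10.275 p [0.4701 0.3301 0.1905] azx -0.0 z [ 0.644  0.001 -0.765] q [ 0.61 -0.02  2.08 -0.71  0.6   2.68] op 0.697 F [-0.2 -0.4 -1. ] 0.0
[[ 0.765  0.001  0.644  0.47 ]
 [-0.    -1.     0.001  0.33 ]
 [ 0.644 -0.001 -0.765  0.191]
 [ 0.     0.     0.     1.   ]]
1 {"jaw":0.7,"offset":[-3,0,17],"rot":[0,0,0]} 
2 {"jaw":0.7,"offset":[-2,1,17],"rot":[0,0,0]} 
3 {"jaw":0.7,"offset":[-3,0,17],"rot":[0,0,0]} 
4 {"jaw":0.7,"offset":[-2,0,16],"rot":[0,-0.2,0]} 
5 {"jaw":0.7,"offset":[0,0,22],"rot":[0,0,0]} 
6 {"jaw":0.7,"offset":[0,0,22],"rot":[0,0,0]} 
7 {"jaw":0.7,"offset":[0,0,22],"rot":[0,0,0]} 
8 {"jaw":0.7,"offset":[0,0,22],"rot":[0,0,0]} 
9 {"jaw":0.7,"offset":[0,0,22],"rot":[0,0,0]}
```

apply_moves([
  {"jaw": 0.7,"offset": [-5,0,34],"rot": [0,0,0]},
  {"jaw": 0.7,"offset": [-5,1,33],"rot": [0,0,0]},
  {"jaw": 0.7,"offset": [0,0,40],"rot": [0,0,0]},
  {"jaw": 0.7,"offset": [0,0,40],"rot": [0,0,0]},
  {"jaw": 0.7,"offset": [0,0,30],"rot": [0,0,0]},
])

```text
time_s: 10.9
eef_pos: [0.5761, 0.3268, 0.047]
eef_rot: [0.0, 0.94, 0.0, 0.342]
wrist_force: [-0.3, -0.2, 0.2]
opening: 0.703
grasp_force: 0.0
```

apply_moves([
  {"jaw": 0.6,"offset": [0,0,0],"rot": [0,0,0]},
  {"jaw": 0.5,"offset": [0,0,0],"rot": [0,0,0]},
  {"jaw": 0.3,"offset": [0,0,0],"rot": [0,0,0]},
  {"jaw": 0,"offset": [0,0,0],"rot": [0,0,0]},
  {"jaw": 0,"offset": [0,0,0],"rot": [0,0,0]},
])

```text
time_s: 11.52
eef_pos: [0.5757, 0.3283, 0.0494]
eef_rot: [-0.0, 0.939, -0.0, 0.343]
wrist_force: [-3.9, -0.3, 6.6]
opening: 0.394
grasp_force: 60.0
```

```bash
cat > p8.py <<'E'
from plan import *
T=status(); print(T.round(3))
Rg=down(0,40,0); P=np.array([.568,.329,.058])
off=Rg.T@(np.array([.568,.329,.05])-T[:3,3]); print('pipe mid in tool mm',(off*1000).round(1)); np.save('pm.npy',off)
up=T.copy(); up[2,3]+=.1
Rf=down(0,-50,0)   # z leans back towards the robot
mid=np.array([.612,.192,.018]); 
f=lambda h: pose(mid+[0,0,h]-Rf@off,Rf)
print(f(0).round(3))
plan([(up,3),(f(.11),11),(f(.01),4),(f(.003),1)],0,T=T)
E
python3 p8.py
```

```text
t 11.525 p [0.5757 0.3283 0.0494] azx -0.1 z [ 0.645  0.    -0.764] q [ 0.49  0.41  1.94 -1.13  0.34  3.06] op 0.394 F [-3.9 -0.3  6.6] 60.01250088214874
[[ 0.764 -0.     0.645  0.576]
 [-0.001 -1.     0.     0.328]
 [ 0.645 -0.001 -0.764  0.049]
 [ 0.     0.     0.     1.   ]]
pipe mid in tool mm [-5.5 -0.7 -5.5]
[[ 0.643  0.    -0.766  0.611]
 [ 0.    -1.     0.     0.191]
 [-0.766  0.    -0.643  0.01 ]
 [ 0.     0.     0.     1.   ]]
1 {"jaw":0,"offset":[22,0,-25],"rot":[0,0,0]} 
2 {"jaw":0,"offset":[21,0,-26],"rot":[0,0,0]} 
3 {"jaw":0,"offset":[22,0,-25],"rot":[0,0,0]} 
4 {"jaw":0,"offset":[1,12,4],"rot":[0,-8.2,0]} 
5 {"jaw":0,"offset":[1,13,4],"rot":[0,-8.2,0]} 
6 {"jaw":0,"offset":[2,12,4],"rot":[0,-8.2,0]} 
7 {"jaw":0,"offset":[2,13,3],"rot":[0,-8.2,0]} 
8 {"jaw":0,"offset":[3,12,3],"rot":[0,-8.2,0]} 
9 {"jaw":0,"offset":[3,13,3],"rot":[0,-8.2,0]} 
10 {"jaw":0,"offset":[4,12,2],"rot":[0,-8.2,0]} 
11 {"jaw":0,"offset":[4,13,1],"rot":[0,-8.2,0]} 
12 {"jaw":0,"offset":[4,12,1],"rot":[0,-8.2,0]} 
13 {"jaw":0,"offset":[4,12,1],"rot":[0,-8.2,0]} 
14 {"jaw":0,"offset":[4,13,0],"rot":[0,-8.2,0]} 
15 {"jaw":0,"offset":[19,0,16],"rot":[0,0,0]} 
16 {"jaw":0,"offset":[19,0,16],"rot":[0,0,0]} 
17 {"jaw":0,"offset":[19,0,16],"rot":[0,0,0]} 
18 {"jaw":0,"offset":[20,0,16],"rot":[0,0,0]} 
19 {"jaw":0,"offset":[5,0,5],"rot":[0,0,0]}
```

```bash
cat > p9.py <<'E'
from plan import *
T=pose([.5757,.3283,.0494],down(0,40,0)); off=np.load('pm.npy')
m0=np.array([.568,.329,.05]); mid=np.array([.612,.192,.018])
def F(m,lean): Q=down(0,lean,0); return pose(np.array(m)-Q@off,Q)
plan([(F(m0+[0,0,.05],34),2),(F(m0+[.02,-.01,.13],10),3),(F(mid+[0,0,.16],-50),7),(F(mid+[0,0,.01],-50),3)],0,T=T)
E
python3 p9.py
```

```text
1 {"jaw":0,"offset":[16,0,-19],"rot":[0,-3,0]} 
2 {"jaw":0,"offset":[15,0,-19],"rot":[0,-3,0]} 
3 {"jaw":0,"offset":[19,3,-18],"rot":[0,-8,0]} 
4 {"jaw":0,"offset":[17,4,-20],"rot":[0,-8,0]} 
5 {"jaw":0,"offset":[14,3,-23],"rot":[0,-8,0]} 
6 {"jaw":0,"offset":[2,18,1],"rot":[0,-8.6,0]} 
7 {"jaw":0,"offset":[3,18,1],"rot":[0,-8.6,0]} 
8 {"jaw":0,"offset":[2,18,0],"rot":[0,-8.6,0]} 
9 {"jaw":0,"offset":[3,19,1],"rot":[0,-8.4,0]} 
10 {"jaw":0,"offset":[2,18,-1],"rot":[0,-8.6,0]} 
11 {"jaw":0,"offset":[3,18,0],"rot":[0,-8.6,0]} 
12 {"jaw":0,"offset":[2,18,-1],"rot":[0,-8.6,0]} 
13 {"jaw":0,"offset":[38,0,32],"rot":[0,0,0]} 
14 {"jaw":0,"offset":[38,0,32],"rot":[0,0,0]} 
15 {"jaw":0,"offset":[39,0,32],"rot":[0,0,0]}
```

apply_moves([
  {"jaw": 0,"offset": [16,0,-19],"rot": [0,-3,0]},
  {"jaw": 0,"offset": [15,0,-19],"rot": [0,-3,0]},
  {"jaw": 0,"offset": [19,3,-18],"rot": [0,-8,0]},
  {"jaw": 0,"offset": [17,4,-20],"rot": [0,-8,0]},
  {"jaw": 0,"offset": [14,3,-23],"rot": [0,-8,0]},
])

```text
time_s: 12.15
eef_pos: [0.5919, 0.316, 0.1673]
eef_rot: [0.004, 0.995, -0.004, 0.103]
wrist_force: [1.1, -0.2, -2.4]
opening: 0.398
grasp_force: 60.1
```

```bash
cat > p10.py <<'E'
from plan import *
T=status(); print(T.round(3)); off=np.load('pm.npy')
mid=np.array([.612,.192,.018])
def F(m,lean): Q=down(0,lean,0); return pose(np.array(m)-Q@off,Q)
plan([(F(mid+[0,0,.16],-50),7),(F(mid+[0,0,.03],-50),3)],0,T=T)
E
python3 p10.py
```

```text
t 12.15 p [0.5919 0.316  0.1673] azx -0.4 z [ 0.204 -0.008 -0.979] q [ 0.35  0.34  1.56 -0.09  1.05  1.97] op 0.398 F [ 1.1 -0.2 -2.4] 60.08798003196716
[[ 0.979 -0.008  0.204  0.592]
 [-0.006 -1.    -0.008  0.316]
 [ 0.204  0.006 -0.979  0.167]
 [ 0.     0.     0.     1.   ]]
1 {"jaw":0,"offset":[3,18,0],"rot":[0,-8.8,0]} 
2 {"jaw":0,"offset":[3,18,0],"rot":[0,-8.8,-0.2]} 
3 {"jaw":0,"offset":[3,17,0],"rot":[0,-8.8,0]} 
4 {"jaw":0,"offset":[2,18,-1],"rot":[0.2,-9,-0.2]} 
5 {"jaw":0,"offset":[3,18,-2],"rot":[0,-8.8,0]} 
6 {"jaw":0,"offset":[2,18,-2],"rot":[0,-8.8,0]} 
7 {"jaw":0,"offset":[2,18,-2],"rot":[0,-8.8,-0.2]} 
8 {"jaw":0,"offset":[33,0,28],"rot":[0,0,0]} 
9 {"jaw":0,"offset":[33,0,28],"rot":[0,0,0]} 
10 {"jaw":0,"offset":[33,0,28],"rot":[0,0,0]}
```

apply_moves([
  {"jaw": 0,"offset": [3,18,0],"rot": [0,-8.6,0]},
  {"jaw": 0,"offset": [3,18,0],"rot": [0,-8.6,0]},
  {"jaw": 0,"offset": [3,18,0],"rot": [0,-8.6,0]},
  {"jaw": 0,"offset": [2,18,-1],"rot": [0,-8.6,0]},
  {"jaw": 0,"offset": [3,18,-1],"rot": [0,-8.6,0]},
])

```text
time_s: 12.78
eef_pos: [0.6065, 0.225, 0.168]
eef_rot: [0.002, 0.963, -0.006, -0.268]
wrist_force: [1.2, 0.6, -2.6]
opening: 0.398
grasp_force: 60.1
```

apply_moves([
  {"jaw": 0,"offset": [2,18,-1],"rot": [0,-8.6,0]},
  {"jaw": 0,"offset": [2,18,-2],"rot": [0,-8.6,0]},
  {"jaw": 0,"offset": [30,0,25],"rot": [0,0,0]},
  {"jaw": 0,"offset": [30,0,25],"rot": [0,0,0]},
  {"jaw": 0,"offset": [0,0,0],"rot": [0,0,0]},
])

```text
time_s: 13.4
eef_pos: [0.6111, 0.1886, 0.0853]
eef_rot: [0.002, 0.911, -0.006, -0.412]
wrist_force: [-0.3, -0.2, -1.2]
opening: 0.396
grasp_force: 60.2
```

```bash
cat > p11.py <<'E'
from plan import *
T=status(); print(T.round(3)); off=np.load('pm.npy'); print('mid',(T[:3,3]+T[:3,:3]@off).round(4))
p,d,W=shot('scene','s1.png'); cv2.imwrite('pics/s1c.png',cv2.resize(p[100:300,200:450,::-1],None,fx=3,fy=3,interpolation=cv2.INTER_CUBIC))
mid=T[:3,3]+T[:3,:3]@off
w=W.reshape(-1,3); w=w[np.linalg.norm(w-mid,axis=1)<.065]; np.save('pc.npy',w); print(len(w))
mid2=np.array([.612,.192,.018]); Q=down(0,-50,0)
plan([(pose(mid2+[0,0,.003]-Q@off,Q),4)],0,T=T)
E
python3 p11.py
```

```text
t 13.4 p [0.6111 0.1886 0.0853] azx -1.1 z [-0.75   0.002 -0.661] q [0.08 1.09 0.74 0.08 2.15 1.68] op 0.396 F [-0.3 -0.2 -1.2] 60.15942692756653
[[ 0.661 -0.01  -0.75   0.611]
 [-0.013 -1.     0.002  0.189]
 [-0.75   0.009 -0.661  0.085]
 [ 0.     0.     0.     1.   ]]
mid [0.6115 0.1894 0.0931]
502
1 {"jaw":0,"offset":[14,-1,12],"rot":[0,-0.4,-0.2]} 
2 {"jaw":0,"offset":[13,-1,12],"rot":[0,-0.4,-0.2]} 
3 {"jaw":0,"offset":[14,0,11],"rot":[0,-0.2,-0.2]} 
4 {"jaw":0,"offset":[14,-1,12],"rot":[0,-0.4,-0.2]}
```

View pics/s1c.png

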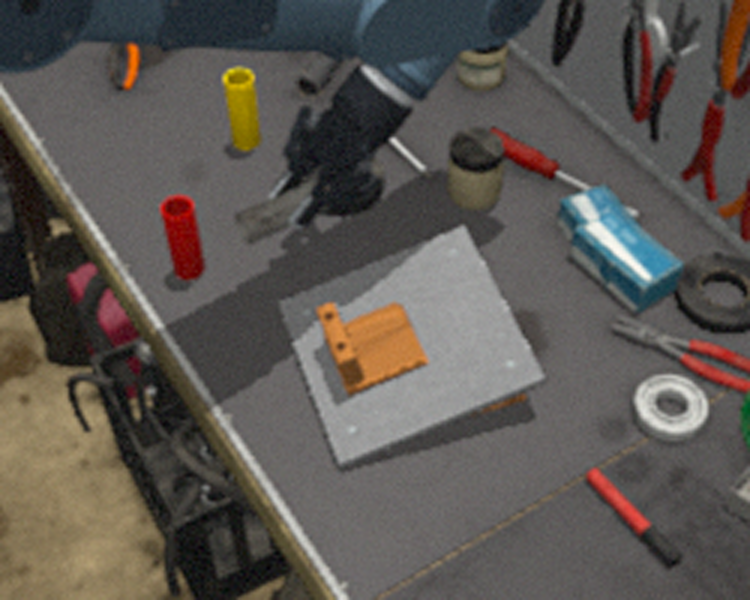

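The pipe is held about level over the gap left of the board (crop at (265,215)), clear of red (183,240) and the board edge. I'll lower it.

apply_moves([
  {"jaw": 0,"offset": [17,1,15],"rot": [0,-0.5,-0.4]},
  {"jaw": 0,"offset": [17,1,15],"rot": [0,-0.5,-0.4]},
  {"jaw": 0,"offset": [13,0,11],"rot": [0,-0.4,0]},
  {"jaw": 0,"offset": [5,0,4],"rot": [0,0,0]},
  {"jaw": 0,"offset": [0,0,0],"rot": [0,0,0]},
])

```text
time_s: 14.08
eef_pos: [0.6139, 0.1866, 0.0206]
eef_rot: [-0.001, 0.908, 0.0, -0.419]
wrist_force: [0.0, -0.3, -2.1]
opening: 0.397
grasp_force: 60.1
```

```bash
cat > p12.py <<'E'
from plan import *
T=status(); print(T.round(3)); off=np.load('pm.npy'); mid=T[:3,3]+T[:3,:3]@off; print('mid',mid.round(4),'lean',np.degrees(np.arctan2(T[0,2],-T[2,2])))
for c in ('scene','wrist'):
    p,d,W=shot(c,f'{c}_lay.png')
    for r in ctrl.outline_of(c,'pipe')[:4]:
        w=W[r['region']]; w=w[~np.isnan(w[:,0])]; w=w[np.linalg.norm(w-mid,axis=1)<.075]
        if len(w)<20: continue
        v=np.linalg.svd(w-w.mean(0))[2][0]; print(c,round(r['score'],2),len(w),w.mean(0).round(3),'axis',v.round(3),'zmin/max',np.percentile(w[:,2],[1,99]).round(3),'x',np.percentile(w[:,0],[1,99]).round(3))
E
python3 p12.py
```

```text
t 14.075 p [0.6139 0.1866 0.0206] azx 0.1 z [-0.762  0.002 -0.648] q [0.08 1.2  0.7  0.07 2.11 1.66] op 0.397 F [ 0.  -0.3 -2.1] 60.14650583267212
[[ 0.648 -0.    -0.762  0.614]
 [ 0.002 -1.     0.002  0.187]
 [-0.761 -0.003 -0.648  0.021]
 [ 0.     0.     0.     1.   ]]
mid [0.6144 0.1873 0.0283] lean -49.596774801349405
scene 0.58 233 [0.599 0.18  0.037] axis [-0.983 -0.047 -0.18 ] zmin/max [0.011 0.047] x [0.566 0.649]
wrist 0.57 11049 [0.641 0.186 0.026] axis [-0.996  0.017 -0.086] zmin/max [0.012 0.046] x [0.57  0.666]
```

apply_moves([
  {"jaw": 0,"offset": [4,0,3],"rot": [0,-0.4,0]},
  {"jaw": 0,"offset": [2,0,2],"rot": [0,0,0]},
  {"jaw": 0,"offset": [1,0,0],"rot": [0,0,0]},
  {"jaw": 0,"offset": [0,0,0],"rot": [0,0,0]},
  {"jaw": 0,"offset": [0,0,0],"rot": [0,0,0]},
])

```text
time_s: 14.9
eef_pos: [0.615, 0.1866, 0.0129]
eef_rot: [-0.001, 0.907, 0.0, -0.422]
wrist_force: [-0.5, -0.0, -2.2]
opening: 0.396
grasp_force: 60.1
```

apply_moves([
  {"jaw": 0,"offset": [1,0,0],"rot": [0,0,0]},
  {"jaw": 0,"offset": [0,0,1],"rot": [0,0,0]},
  {"jaw": 0,"offset": [0,0,0],"rot": [0,0,0]},
  {"jaw": 0,"offset": [0,0,0],"rot": [0,0,0]},
  {"jaw": 0,"offset": [0,0,0],"rot": [0,0,0]},
])

```text
time_s: 15.52
eef_pos: [0.6153, 0.1866, 0.012]
eef_rot: [-0.001, 0.907, 0.0, -0.422]
wrist_force: [2.7, -0.1, 3.9]
opening: 0.394
grasp_force: 60.6
```

```bash
cat > cyl.py <<'E'
from plan import *
from scipy.optimize import least_squares
def cyl(cam,near,fn=None,rad=.08):
    p,d,W=shot(cam,fn); best=None
    for r in ctrl.outline_of(cam,'pipe')[:4]:
        w=W[r['region']]; w=w[~np.isnan(w[:,0])]; w=w[np.linalg.norm(w-near,axis=1)<rad]
        if len(w)>60 and (best is None or len(w)>len(best)): best=w
    w=best
    if w is None: print('none'); return
    c0=w.mean(0); v0=np.linalg.svd(w-c0)[2][0]
    if max(abs(v0))==abs(v0[2]): v0=np.array([1,0,0.])
    B=np.linalg.svd(v0[None])[2]; e1,e2=B[1],B[2]
    def ax(k): v=v0+k[2]*e1+k[3]*e2; return c0+k[0]*e1+k[1]*e2, v/np.linalg.norm(v)
    def res(k):
        c,v=ax(k); return np.linalg.norm(np.cross(w-c,v),axis=1)-.018
    k0=[0,0,0,0]; k0[0]=-.012*e1[2]; k0[1]=-.012*e2[2]
    f=least_squares(res,k0,loss='soft_l1',f_scale=.001); c,v=ax(f.x); s=(w-c)@v; lo,hi=np.percentile(s,[.5,99.5])
    m=c+v*(lo+hi)/2
    print(cam,len(w),'mid',m.round(4),'len',round(hi-lo,4),'axis',(v).round(3),'az',np.degrees(np.arctan2(v[1],v[0])).round(1),'res',np.median(abs(f.fun)).round(4)); return m,v
E
python3 -c "
from cyl import *
cyl('wrist',np.array([.615,.187,.02]));cyl('scene',np.array([.615,.187,.02]))"
```

```text
wrist 10789 mid [0.6183 0.187  0.0219] len 0.097 axis [-1.     0.02   0.021] az 178.9 res 0.0017
scene 225 mid [0.6142 0.1857 0.0177] len 0.0926 axis [-1.     0.017  0.012] az 179.0 res 0.0015
```

apply_moves([
  {"jaw": 0,"offset": [0,0,0],"rot": [0,1.2,0]},
  {"jaw": 0,"offset": [0,0,0],"rot": [0,0,0]},
  {"jaw": 0,"offset": [1,0,0],"rot": [0,0,0]},
  {"jaw": 0,"offset": [0,0,0],"rot": [0,0,0]},
  {"jaw": 0,"offset": [0,0,0],"rot": [0,0,0]},
])

```text
time_s: 16.35
eef_pos: [0.6148, 0.1867, 0.0118]
eef_rot: [-0.001, 0.91, 0.0, -0.414]
wrist_force: [-0.3, -0.8, 9.8]
opening: 0.401
grasp_force: 61.0
```

apply_moves([
  {"jaw": 0.42,"offset": [0,0,0],"rot": [0,0,0]},
  {"jaw": 0.46,"offset": [0,0,0],"rot": [0,0,0]},
  {"jaw": 0.55,"offset": [0,0,0],"rot": [0,0,0]},
  {"jaw": 0.6,"offset": [0,0,0],"rot": [0,0,0]},
  {"jaw": 0.6,"offset": [0,0,0],"rot": [0,0,0]},
])

```text
time_s: 16.98
eef_pos: [0.6153, 0.1866, 0.0104]
eef_rot: [-0.001, 0.911, 0.0, -0.413]
wrist_force: [0.2, 0.5, 0.2]
opening: 0.602
grasp_force: 0.0
```

apply_moves([
  {"jaw": 0.6,"offset": [0,0,-15],"rot": [0,0,0]},
  {"jaw": 0.6,"offset": [0,0,-35],"rot": [0,0,0]},
  {"jaw": 0.6,"offset": [-30,0,-40],"rot": [0,0,0]},
  {"jaw": 0.6,"offset": [-50,0,-20],"rot": [0,8,0]},
  {"jaw": 0.6,"offset": [-30,0,0],"rot": [0,8,0]},
])

```text
time_s: 17.6
eef_pos: [0.6259, 0.186, 0.1605]
eef_rot: [-0.002, 0.959, -0.0, -0.283]
wrist_force: [1.3, 0.4, 1.8]
opening: 0.603
grasp_force: 0.0
```

```bash
cat > p13.py <<'E'
from cyl import *
status(); m,v=cyl('wrist',np.array([.615,.187,.02]),'w6.png'); cyl('scene',np.array([.615,.187,.02]))
plan([(pose([m[0],m[1],.13],down(0)),6)],.75)
E
python3 p13.py
```

```text
t 17.6 p [0.6259 0.186  0.1605] azx 0.0 z [-0.542  0.003 -0.84 ] q [0.08 0.83 0.93 0.05 1.95 1.66] op 0.603 F [1.3 0.4 1.8] 0.0
wrist 6463 mid [0.6163 0.1867 0.0184] len 0.0979 axis [-1.     0.02  -0.008] az 178.9 res 0.0004
scene 276 mid [0.6158 0.1862 0.0179] len 0.0964 axis [-0.999  0.026  0.019] az 178.5 res 0.0014
1 {"jaw":0.75,"offset":[2,0,5],"rot":[0,5.6,0]} 
2 {"jaw":0.75,"offset":[1,0,6],"rot":[0,5.4,0]} 
3 {"jaw":0.75,"offset":[1,0,5],"rot":[0,5.6,0]} 
4 {"jaw":0.75,"offset":[0,0,6],"rot":[-0.2,5.4,0]} 
5 {"jaw":0.75,"offset":[0,0,5],"rot":[0,5.6,0]} 
6 {"jaw":0.75,"offset":[-1,0,6],"rot":[0,5.4,0]}
```

The pipe lies still on the bench at (0.616,0.187), level. Now I'll re-grasp it from above at its middle.

apply_moves([
  {"jaw": 0.7,"offset": [2,0,5],"rot": [0,6.6,0]},
  {"jaw": 0.7,"offset": [1,0,6],"rot": [0,6.6,0.6]},
  {"jaw": 0.7,"offset": [0,0,6],"rot": [0,6.6,0.6]},
  {"jaw": 0.7,"offset": [-1,0,6],"rot": [0,6.6,0]},
  {"jaw": 0.7,"offset": [-1,0,6],"rot": [0,6.6,0]},
])

```text
time_s: 18.42
eef_pos: [0.6172, 0.1862, 0.1311]
eef_rot: [0.002, 1.0, -0.01, -0.0]
wrist_force: [0.5, -1.1, -0.5]
opening: 0.699
grasp_force: 0.0
```

```bash
cat > p14.py <<'E'
from cyl import *
status(); m,v=cyl('wrist',np.array([.616,.187,.018])); T=status()
m=np.array([.6161,.1866])
plan([(pose([*m,.07],down(-1.2)),2),(pose([*m,.008],down(-1.2)),3)],.7)
E
python3 p14.py
```

```text
t 18.425 p [0.6172 0.1862 0.1311] azx -1.2 z [-0.001 -0.005 -1.   ] q [ 0.11  0.43  1.5  -0.    1.21  1.7 ] op 0.699 F [ 0.5 -1.1 -0.5] 0.0
noneTraceback (most recent call last):
  File "p14.py", line 2, in <module>
    status(); m,v=cyl('wrist',np.array([.616,.187,.018])); T=status()
              ^^^
TypeError: cannot unpack non-iterable NoneType object
```

apply_moves([
  {"jaw": 0.7,"offset": [-1,0,40],"rot": [0,0,0]},
  {"jaw": 0.7,"offset": [0,0,40],"rot": [0,0,0]},
  {"jaw": 0.7,"offset": [0,0,28],"rot": [0,0,0]},
  {"jaw": 0.7,"offset": [0,0,15],"rot": [0,0,0]},
  {"jaw": 0.7,"offset": [0,0,0],"rot": [0,0,0]},
])

```text
time_s: 19.15
eef_pos: [0.6141, 0.1856, 0.0075]
eef_rot: [0.002, 1.0, -0.01, -0.003]
wrist_force: [0.4, -0.4, 0.6]
opening: 0.702
grasp_force: 0.0
```

apply_moves([
  {"jaw": 0.55,"offset": [0,0,0],"rot": [0,0,0]},
  {"jaw": 0.45,"offset": [0,0,0],"rot": [0,0,0]},
  {"jaw": 0.2,"offset": [0,0,0],"rot": [0,0,0]},
  {"jaw": 0,"offset": [0,0,0],"rot": [0,0,0]},
  {"jaw": 0,"offset": [0,0,0],"rot": [0,0,0]},
])

```text
time_s: 19.77
eef_pos: [0.6153, 0.1861, 0.0109]
eef_rot: [0.002, 1.0, -0.01, -0.0]
wrist_force: [0.6, -0.3, 6.3]
opening: 0.392
grasp_force: 59.9
```

```bash
cat > p15.py <<'E'
from plan import *
T=status(); Sl=np.load('slope.npy')
off=down(-1.2).T@(np.array([.6161,.1866,.018])-T[:3,3]); off[1]=0; np.save('pm2.npy',off); print('off',off)
Q=down(76.2)
def F(sx,sz): return pose((Sl@[sx,0,sz,1])[:3]-Q@off,Q)
up=T.copy(); up[2,3]+=.10
print(F(.021,.018).round(4))
plan([(up,3),(F(.026,.10),9),(F(.026,.030),3)],0)
E
python3 p15.py
```

```text
t 19.775 p [0.6153 0.1861 0.0109] azx -1.2 z [-0.001 -0.004 -1.   ] q [ 0.11  0.59  1.55 -0.    1.01  1.7 ] op 0.392 F [ 0.6 -0.3  6.3] 59.883440136909485
off [ 0.00081777  0.         -0.00705265]
[[ 0.2385  0.9711  0.      0.6656]
 [ 0.9711 -0.2385  0.      0.0042]
 [ 0.      0.     -1.      0.0516]
 [ 0.      0.      0.      1.    ]]
1 {"jaw":0,"offset":[0,0,-33],"rot":[0,0,0]} 
2 {"jaw":0,"offset":[0,0,-34],"rot":[0,0,0]} 
3 {"jaw":0,"offset":[0,0,-33],"rot":[0,0,0]} 
4 {"jaw":0,"offset":[5,20,-2],"rot":[0,0,-8.6]} 
5 {"jaw":0,"offset":[1,20,-3],"rot":[0,0,-8.6]} 
6 {"jaw":0,"offset":[-1,21,-2],"rot":[0,0,-8.6]} 
7 {"jaw":0,"offset":[-4,19,-2],"rot":[0,0,-8.6]} 
8 {"jaw":0,"offset":[-8,19,-3],"rot":[0,0.2,-8.6]} 
9 {"jaw":0,"offset":[-10,18,-2],"rot":[0,0,-8.6]} 
10 {"jaw":0,"offset":[-13,16,-3],"rot":[0.2,0,-8.6]} 
11 {"jaw":0,"offset":[-15,14,-2],"rot":[0,0,-8.6]} 
12 {"jaw":0,"offset":[-16,12,-2],"rot":[0,0,-8.6]} 
13 {"jaw":0,"offset":[0,5,23],"rot":[0,0,0]} 
14 {"jaw":0,"offset":[0,4,22],"rot":[0,0,0]} 
15 {"jaw":0,"offset":[0,5,23],"rot":[0,0,0]}
```

apply_moves([
  {"jaw": 0,"offset": [0,0,-33],"rot": [0,0,0]},
  {"jaw": 0,"offset": [0,0,-34],"rot": [0,0,0]},
  {"jaw": 0,"offset": [0,0,-33],"rot": [0,0,0]},
  {"jaw": 0,"offset": [5,20,-2],"rot": [0,0,-8.6]},
  {"jaw": 0,"offset": [1,20,-3],"rot": [0,0,-8.6]},
])

```text
time_s: 20.4
eef_pos: [0.6223, 0.1463, 0.1148]
eef_rot: [0.002, 0.99, 0.142, -0.002]
wrist_force: [-0.1, 0.3, -2.7]
opening: 0.392
grasp_force: 60.3
```

apply_moves([
  {"jaw": 0,"offset": [-1,21,-2],"rot": [0,0,-8.6]},
  {"jaw": 0,"offset": [-4,19,-2],"rot": [0,0,-8.6]},
  {"jaw": 0,"offset": [-8,19,-3],"rot": [0,0,-8.6]},
  {"jaw": 0,"offset": [-10,18,-2],"rot": [0,0,-8.6]},
  {"jaw": 0,"offset": [-13,16,-3],"rot": [0,0,-8.6]},
])

```text
time_s: 21.02
eef_pos: [0.6435, 0.0461, 0.1263]
eef_rot: [0.001, 0.869, 0.495, -0.003]
wrist_force: [1.0, -0.2, -1.5]
opening: 0.393
grasp_force: 60.3
```

apply_moves([
  {"jaw": 0,"offset": [-15,14,-2],"rot": [0,0,-8.6]},
  {"jaw": 0,"offset": [-16,12,-2],"rot": [0,0,-8.6]},
  {"jaw": 0,"offset": [0,5,23],"rot": [0,0,0]},
  {"jaw": 0,"offset": [0,4,22],"rot": [0,0,0]},
  {"jaw": 0,"offset": [0,0,0],"rot": [0,0,0]},
])

```text
time_s: 21.65
eef_pos: [0.659, 0.0062, 0.0811]
eef_rot: [-0.002, 0.787, 0.617, -0.005]
wrist_force: [0.3, 0.5, -2.6]
opening: 0.391
grasp_force: 60.3
```

```bash
cat > p16.py <<'E'
from cyl import *
T=status(); Sl=np.load('slope.npy'); off=np.load('pm2.npy'); mid=T[:3,3]+T[:3,:3]@off
def S(m): return ((m-Sl[:3,3])@Sl[:3,:3]).round(4)
print('pipe mid in slope',S(mid), 'tool x in slope',(Sl[:3,:3].T@T[:3,0]).round(3))
for c in ('wrist','scene','top'):
    r=cyl(c,mid,c+'_7.png')
    if r: print('  slope:',S(r[0]),(Sl[:3,:3].T@r[1]).round(3))
E
python3 p16.py
```

```text
t 21.65 p [0.659  0.0062 0.0811] azx 76.2 z [-0.011 -0.003 -1.   ] q [-0.17  0.53  1.47 -0.01  1.15  0.08] op 0.391 F [ 0.3  0.5 -2.6] 60.280433893203735
pipe mid in slope [0.0204 0.0004 0.0482] tool x in slope [-0.001  1.    -0.005]
wrist 17289 mid [0.6605 0.0139 0.0881] len 0.0847 axis [ 0.238  0.971 -0.002] az 76.2 res 0.0003
  slope: [0.02   0.0074 0.0483] [-0.001  1.    -0.001]
scene 236 mid [ 0.6594 -0.0082  0.0916] len 0.0759 axis [-0.244 -0.969  0.02 ] az -104.2 res 0.0013
  slope: [ 0.0248 -0.0144  0.0508] [-0.002 -1.     0.021]
top 144 mid [0.663  0.0059 0.0932] len 0.0982 axis [-0.252 -0.968  0.008] az -104.6 res 0.0012
  slope: [0.0253 0.0002 0.0524] [-0.012 -1.     0.011]
```

View pics/wrist_7.png

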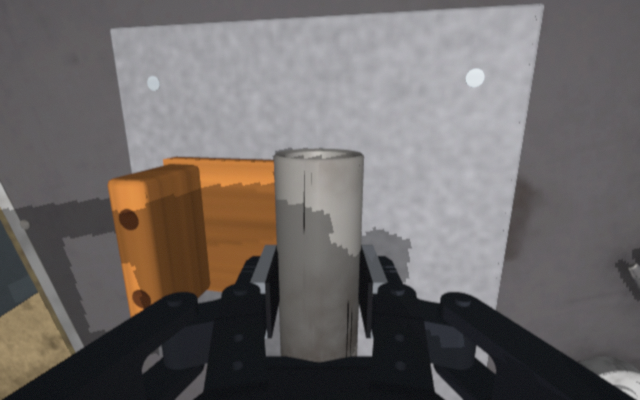

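The wrist view shows the pipe gripped at its middle and parallel to the chock nose, 30 mm above the face. I'll lower it just uphill of the nose.

apply_moves([
  {"jaw": 0,"offset": [0,4,10],"rot": [0,0,0]},
  {"jaw": 0,"offset": [0,4,9],"rot": [0,0,0]},
  {"jaw": 0,"offset": [0,2,5],"rot": [0,0,0]},
  {"jaw": 0,"offset": [0,0,1],"rot": [0,0,0]},
  {"jaw": 0,"offset": [0,0,0],"rot": [0,0,0]},
])

```text
time_s: 22.58
eef_pos: [0.6715, 0.0024, 0.0605]
eef_rot: [0.001, 0.787, 0.617, -0.003]
wrist_force: [-0.9, -0.1, -2.0]
opening: 0.391
grasp_force: 60.3
```

```bash
python3 -c "
from cyl import *
T=status(); Sl=np.load('slope.npy'); off=np.load('pm2.npy'); mid=T[:3,3]+T[:3,:3]@off
print((Sl[:3,:3].T@(mid-Sl[:3,3])).round(4))
r=cyl('wrist',mid); print((Sl[:3,:3].T@(r[0]-Sl[:3,3])).round(4),(Sl[:3,:3].T@r[1]).round(3))"
```

```text
t 22.575 p [0.6715 0.0024 0.0605] azx 76.2 z [-0.004 -0.004 -1.   ] q [-0.17  0.57  1.45 -0.01  1.12  0.07] op 0.391 F [-0.9 -0.1 -2. ] 60.280505418777466
[ 0.0289 -0.0003  0.0254]
noneTraceback (most recent call last):
  File "<string>", line 5, in <module>
    r=cyl('wrist',mid); print((Sl[:3,:3].T@(r[0]-Sl[:3,3])).round(4),(Sl[:3,:3].T@r[1]).round(3))
                                            ~^^^
TypeError: 'NoneType' object is not subscriptable
```

apply_moves([
  {"jaw": 0,"offset": [0,0,3],"rot": [0,0,0]},
  {"jaw": 0,"offset": [0,0,2],"rot": [0,0,0]},
  {"jaw": 0,"offset": [0,0,0],"rot": [0,0,0]},
  {"jaw": 0,"offset": [0,0,0],"rot": [0,0,0]},
  {"jaw": 0,"offset": [0,0,0],"rot": [0,0,0]},
])

```text
time_s: 23.3
eef_pos: [0.6716, 0.0024, 0.0558]
eef_rot: [0.001, 0.787, 0.617, -0.003]
wrist_force: [-0.4, 0.8, -2.9]
opening: 0.388
grasp_force: 60.3
```

apply_moves([
  {"jaw": 0,"offset": [0,0,1],"rot": [0,0,0]},
  {"jaw": 0,"offset": [0,0,1],"rot": [0,0,0]},
  {"jaw": 0,"offset": [0,0,0],"rot": [0,0,0]},
  {"jaw": 0,"offset": [0,0,0],"rot": [0,0,0]},
  {"jaw": 0,"offset": [0,0,0],"rot": [0,0,0]},
])

```text
time_s: 23.92
eef_pos: [0.6715, 0.0023, 0.0537]
eef_rot: [0.001, 0.787, 0.617, -0.003]
wrist_force: [-0.3, -0.1, -2.3]
opening: 0.391
grasp_force: 60.3
```

apply_moves([
  {"jaw": 0,"offset": [0,0,1],"rot": [0,0,0]},
  {"jaw": 0,"offset": [0,0,0],"rot": [0,0,0]},
  {"jaw": 0,"offset": [0,0,0],"rot": [0,0,0]},
  {"jaw": 0,"offset": [0,0,0],"rot": [0,0,0]},
  {"jaw": 0,"offset": [0,0,0],"rot": [0,0,0]},
])

```text
time_s: 24.55
eef_pos: [0.6717, 0.0023, 0.0531]
eef_rot: [0.001, 0.787, 0.617, -0.003]
wrist_force: [-1.9, 0.6, 3.9]
opening: 0.391
grasp_force: 60.8
```

apply_moves([
  {"jaw": 0,"offset": [0,-2,0.4],"rot": [0,0,0]},
  {"jaw": 0,"offset": [0,-2,0.4],"rot": [0,0,0]},
  {"jaw": 0,"offset": [0,0,0],"rot": [0,0,0]},
  {"jaw": 0,"offset": [0,0,0],"rot": [0,0,0]},
  {"jaw": 0,"offset": [0,0,0],"rot": [0,0,0]},
])

```text
time_s: 25.18
eef_pos: [0.668, 0.0033, 0.0522]
eef_rot: [0.001, 0.787, 0.617, -0.002]
wrist_force: [2.0, -0.4, 4.4]
opening: 0.394
grasp_force: 61.0
```

apply_moves([
  {"jaw": 0,"offset": [0,-1,0.2],"rot": [0,0,0]},
  {"jaw": 0,"offset": [0,0,0],"rot": [0,0,0]},
  {"jaw": 0,"offset": [0,0,0],"rot": [0,0,0]},
  {"jaw": 0,"offset": [0,0,0],"rot": [0,0,0]},
  {"jaw": 0,"offset": [0,0,0],"rot": [0,0,0]},
])

```text
time_s: 25.8
eef_pos: [0.667, 0.0035, 0.052]
eef_rot: [0.001, 0.787, 0.617, -0.002]
wrist_force: [1.6, -1.5, 5.6]
opening: 0.387
grasp_force: 61.0
```

apply_moves([
  {"jaw": 0,"offset": [0,-1,0.2],"rot": [0,0,0]},
  {"jaw": 0,"offset": [0,0,0],"rot": [0,0,0]},
  {"jaw": 0,"offset": [0,0,0],"rot": [0,0,0]},
  {"jaw": 0,"offset": [0,0,0],"rot": [0,0,0]},
  {"jaw": 0,"offset": [0,0,0],"rot": [0,0,0]},
])

```text
time_s: 26.42
eef_pos: [0.666, 0.0037, 0.0518]
eef_rot: [0.001, 0.787, 0.617, -0.003]
wrist_force: [2.2, -0.2, 5.6]
opening: 0.39
grasp_force: 61.1
```

```bash
cat > p17.py <<'E'
from plan import *
from cyl import *
T=status(); Sl=np.load('slope.npy'); off=np.load('pm2.npy'); mid=T[:3,3]+T[:3,:3]@off
print('est',(Sl[:3,:3].T@(mid-Sl[:3,3])).round(4))
for c in ('wrist','top','scene'):
    p,d,W=shot(c,c+'_8.png'); L=(W-Sl[:3,3])@Sl[:3,:3]
    w=L[(abs(L[...,1])<.047)&(abs(L[...,0]-.021)<.03)&(L[...,2]<.045)]
    w=w[(w[:,2]>.015)]   # pipe surface above deck
    if len(w)<30: continue
    f=least_squares(lambda k:np.hypot(w[:,0]-k[0]-k[2]*w[:,1],w[:,2]-k[1])-.018,[.021,.018,0],loss='soft_l1',f_scale=.001); print(c,len(w),f.x.round(4))
    dk=L[(abs(L[...,1])<.036)&(L[...,0]>-.05)&(L[...,0]<0)&(L[...,2]>.008)&(L[...,2]<.016)]; print('deck z',np.median(dk[:,2]) if len(dk) else None)
    rib=L[(abs(L[...,1])<.06)&(L[...,0]>-.1)&(L[...,0]<-.03)&(L[...,2]>.05)&(L[...,2]<.062)]; 
    if len(rib)>20: print('rib',cv2.minAreaRect((rib[:,:2]*1000).astype(np.float32)))
E
python3 p17.py
```

```text
t 26.425 p [0.666  0.0037 0.0518] azx 76.2 z [-0.003 -0.005 -1.   ] q [-0.17  0.57  1.47 -0.01  1.1   0.07] op 0.39 F [ 2.2 -0.2  5.6] 61.0731840133667
est [ 0.0215 -0.0004  0.0181]
wrist 18331 [ 0.0212  0.0183 -0.0017]
deck z 0.012635884227952794
rib ((-64.23832702636719, 3.842437744140625), (22.05619239807129, 67.34821319580078), 0.3999801278114319)
top 148 [ 0.0209  0.0177 -0.0044]
deck z 0.011723129324657005
scene 252 [ 0.0224  0.0179 -0.0158]
deck z 0.01185050855125272
rib ((-62.793724060058594, -1.6108360290527344), (19.70212745666504, 80.39524841308594), 0.04481683298945427)
```

apply_moves([
  {"jaw": 0,"offset": [0,-1,0.2],"rot": [0,0,0]},
  {"jaw": 0,"offset": [0,0,0],"rot": [0,0,0]},
  {"jaw": 0,"offset": [0,0,0],"rot": [0,0,0]},
  {"jaw": 0,"offset": [0,0,0],"rot": [0,0,0]},
  {"jaw": 0,"offset": [0,0,0],"rot": [0,0,0]},
])

```text
time_s: 27.2
eef_pos: [0.6651, 0.0039, 0.0516]
eef_rot: [0.001, 0.787, 0.617, -0.002]
wrist_force: [3.0, -0.6, 5.2]
opening: 0.391
grasp_force: 61.1
```

apply_moves([
  {"jaw": 0,"offset": [0,-1,0.2],"rot": [0,0,0]},
  {"jaw": 0,"offset": [0,0,0],"rot": [0,0,0]},
  {"jaw": 0,"offset": [0,0,0],"rot": [0,0,0]},
  {"jaw": 0,"offset": [0,0,0],"rot": [0,0,0]},
  {"jaw": 0,"offset": [0,0,0],"rot": [0,0,0]},
])

```text
time_s: 27.82
eef_pos: [0.6641, 0.0041, 0.0514]
eef_rot: [0.001, 0.787, 0.617, -0.002]
wrist_force: [2.0, -0.6, 5.6]
opening: 0.394
grasp_force: 61.1
```

```bash
sed -i "s/('wrist','top','scene')/('wrist',)/" p17.py; python3 p17.py
```

```text
t 27.825 p [0.6641 0.0041 0.0514] azx 76.2 z [-0.003 -0.005 -1.   ] q [-0.17  0.57  1.48 -0.01  1.1   0.07] op 0.394 F [ 2.  -0.6  5.6] 61.13510012626648
est [ 0.0195 -0.0004  0.0181]
wrist 18445 [ 0.0193  0.0183 -0.0019]
deck z 0.012638106911781246
rib ((-65.90614318847656, 3.8813209533691406), (67.31226348876953, 21.79751205444336), 89.92643737792969)
```

The chock moved along with the last push, so the pipe is against the nose. Release.

apply_moves([
  {"jaw": 0.41,"offset": [0,0,0],"rot": [0,0,0]},
  {"jaw": 0.43,"offset": [0,0,0],"rot": [0,0,0]},
  {"jaw": 0.46,"offset": [0,0,0],"rot": [0,0,0]},
  {"jaw": 0.52,"offset": [0,0,0],"rot": [0,0,0]},
  {"jaw": 0.58,"offset": [0,0,0],"rot": [0,0,0]},
])

```text
time_s: 28.5
eef_pos: [0.6631, 0.0044, 0.0505]
eef_rot: [0.0, 0.787, 0.617, -0.003]
wrist_force: [1.4, -0.3, -0.2]
opening: 0.578
grasp_force: 0.0
```

apply_moves([
  {"jaw": 0.6,"offset": [0,0,0],"rot": [0,0,0]},
  {"jaw": 0.6,"offset": [0,0,-8],"rot": [0,0,0]},
  {"jaw": 0.6,"offset": [0,0,-30],"rot": [0,0,0]},
  {"jaw": 0.6,"offset": [0,0,-50],"rot": [0,0,0]},
  {"jaw": 0.6,"offset": [0,0,-50],"rot": [0,0,0]},
])

```text
time_s: 29.12
eef_pos: [0.664, 0.0049, 0.1909]
eef_rot: [0.001, 0.787, 0.617, -0.003]
wrist_force: [-0.2, 0.2, -0.9]
opening: 0.6
grasp_force: 0.0
```

apply_moves([
  {"jaw": 0.6,"offset": [0,-20,-30],"rot": [0,0,0]},
  {"jaw": 0.6,"offset": [0,-20,-20],"rot": [0,0,0]},
  {"jaw": 0.6,"offset": [0,0,0],"rot": [0,0,0]},
  {"jaw": 0.6,"offset": [0,0,0],"rot": [0,0,0]},
  {"jaw": 0.6,"offset": [0,0,0],"rot": [0,0,0]},
])

```text
time_s: 29.75
eef_pos: [0.6254, 0.0144, 0.2377]
eef_rot: [-0.0, 0.787, 0.617, -0.003]
wrist_force: [-0.4, -0.5, -0.4]
opening: 0.6
grasp_force: 0.0
```

```bash
sed -i "s/c+'_8.png'/c+'_9.png'/" p17.py; python3 p17.py
```

```text
t 29.75 p [0.6254 0.0144 0.2377] azx 76.2 z [-0.006 -0.004 -1.   ] q [-0.16  0.29  1.46 -0.01  1.39  0.08] op 0.6 F [-0.4 -0.5 -0.4] 0.0
est [0.0191 0.0004 0.2087]
wrist 3748 [ 0.0186  0.0182 -0.0027]
deck z 0.012740613631083161
rib ((-66.6040267944336, -0.9893569946289062), (20.358976364135742, 75.83003234863281), 0.18573178350925446)
```

View pics/wrist_9.png

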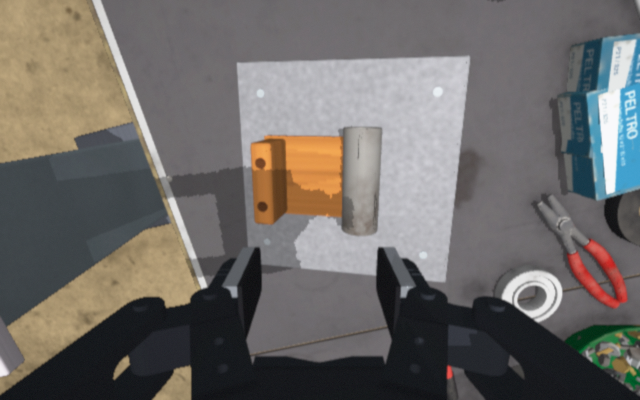

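The pipe lies across the slope against the nose at (361,180), with the chock at (297,178) and the hand well clear. The measured spacing of about 60 mm matches the specified 61 mm.

```bash
python3 -c "
from bench import ctrl
print(ctrl.hand_in())"
```

```text
the job is handed in; nothing more can be done
None
```

The job is handed in (no verdict was returned): the pipe rests across the slope against the chock's nose, in the order asked, with the tape and marker untouched and the arm clear at about 30 s of the 61 s allowed.

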